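Magnetise steering links on the bench yoke for crack testing

TASK

Magnetise the steering links that lie on the rubber mat, ready for crack testing: press each of them down into its own place on the magnetising yoke until it sits home in both forks with the sprung jaw closed over it. With all of them clipped in, pull the switch out to its detent, leave it on for at least five seconds and push it fully in again; only then take the links out and lay them flat in the inspection tray, none on top of another, leaving the other things on the bench where they are.

Things in the scene. Friction and masses are not known exactly. Their poses are not given: they have to be found in the camera images.
- link0_mid (a point): steering link, one of up to three alike (absent ones read None): a steel rod 160 mm long, round, 14 mm in diameter, with an 18 mm square, 40 mm long spanner section in the middle. This point is its centre; x runs along the rod (both ends alike). About 0.22 kg. Starts flat on the rubber mat, axis 12 mm above the bench
- link1_mid (a point): steering link, one of up to three alike (absent ones read None): a steel rod 160 mm long, round, 14 mm in diameter, with an 18 mm square, 40 mm long spanner section in the middle. This point is its centre; x runs along the rod (both ends alike). About 0.22 kg. Starts flat on the rubber mat, axis 12 mm above the bench
- link2_mid (a point): steering link, one of up to three alike (absent ones read None): a steel rod 160 mm long, round, 14 mm in diameter, with an 18 mm square, 40 mm long spanner section in the middle. This point is its centre; x runs along the rod (both ends alike). About 0.22 kg. Starts flat on the rubber mat, axis 12 mm above the bench
- slot0 (a point): a place on the yoke: the point where the centre of a fully seated link lies, 70 mm above the bench. x runs along the link, y across it, z up. It has two upward-open forks, at x = +52 and -52 mm, each 16 mm thick and 16 mm wide between the tines. Within 40 mm along x it is open down to 26 mm below this point, so the link's square can be held by a gripper closing along y. Places are 70 mm apart
- slot1 (a point): a place on the yoke: the point where the centre of a fully seated link lies, 70 mm above the bench. x runs along the link, y across it, z up. It has two upward-open forks, at x = +52 and -52 mm, each 16 mm thick and 16 mm wide between the tines. Within 40 mm along x it is open down to 26 mm below this point, so the link's square can be held by a gripper closing along y. Places are 70 mm apart
- slot2 (a point): a place on the yoke: the point where the centre of a fully seated link lies, 70 mm above the bench. x runs along the link, y across it, z up. It has two upward-open forks, at x = +52 and -52 mm, each 16 mm thick and 16 mm wide between the tines. Within 40 mm along x it is open down to 26 mm below this point, so the link's square can be held by a gripper closing along y. Places are 70 mm apart
- jaw0 (a joint): sprung brass jaw on the -y side of slot0, rad: 0 closed, about 0.1 as a link passes; springs shut by itself. Its two round 12 mm noses stand over the rod, 9 mm to -y and 9.5 mm above the slot point; opposite, at +y, is a fixed tine with a flared lip up to 27 mm above it. A link pressed straight down (or pulled straight up) with 10 to 15 N passes the noses
- jaw1 (a joint): sprung brass jaw on the -y side of slot1, rad: 0 closed, about 0.1 as a link passes; springs shut by itself. Its two round 12 mm noses stand over the rod, 9 mm to -y and 9.5 mm above the slot point; opposite, at +y, is a fixed tine with a flared lip up to 27 mm above it. A link pressed straight down (or pulled straight up) with 10 to 15 N passes the noses
- jaw2 (a joint): sprung brass jaw on the -y side of slot2, rad: 0 closed, about 0.1 as a link passes; springs shut by itself. Its two round 12 mm noses stand over the rod, 9 mm to -y and 9.5 mm above the slot point; opposite, at +y, is a fixed tine with a flared lip up to 27 mm above it. A link pressed straight down (or pulled straight up) with 10 to 15 N passes the noses
- switch (a joint): pull switch on the sloping panel of the yoke's switch box, m: 0 = pushed fully in (off), 0.014 = pulled out to its detent (on). It snaps to one end or the other from the middle and stays there; about 5 N either way
- tray_floor (a point): shallow loose aluminium inspection tray, 206 x 206 mm outside, 200 x 200 mm inside, rim 18 mm high above the bench, 0.7 kg; this point is the middle of its inner floor, 3 mm above the bench; x and y run along its sides, z up. A link lying flat in it has its centre 9 mm above this point
- mat: flat black rubber mat, 210 x 220 x 3 mm, fixed to the bench, on which the links wait; origin at the middle of its underside
- yoke: magnetising yoke, fixed: grey base 164 (x) x 206 (y) mm, two upright steel pole bars along y at x = +-52 mm, 63 mm high, carrying the forks (top 97 mm); at its -y side a grey switch box with sloping panel (y -142 to -216 mm, x +-62 mm, 48 mm high in front, 79 mm behind). Origin on the bench under the middle of the pole bars; x away from the robot at yaw 0
- gear_small: small steel toothed pinion, 56 mm in diameter, 28 mm high, lying behind the work; leave alone; origin under its middle
- marker: marker pen 129 mm long lying behind the yoke; leave alone; origin under its middle
- u_joint: steel universal joint, 70 x 165 x 52 mm, behind the work; leave alone; origin under its middle
- tape_roll: roll of tape, 66 mm in diameter, 19 mm high, lying behind the work; leave alone; origin under its middle
- switch_grip (a point): centre of the black knob head of the pull switch, moving with it: 30 mm in diameter, 16 mm thick along its axis, outer face 8.5 mm beyond this point. z is the knob's axis, pointing out of the panel, the way it is pulled (leaning 14 degrees from vertical, to the robot at yaw 0); y runs level across the panel. When in, the panel lies 21.5 mm behind this point. Nearest clip 109 mm sideways

How it is judged:
On the way, in this order (a step that is already met when the one before it is completed fails the run):
1. every link is seated in the forks of a place of its own, the switch still in (((horizontal distance between link0_mid and slot0 below 0.02 m and z of link0_mid in the frame of slot0 between -0.004 and 0.004 m and angle between the x axis of link0_mid and the x axis of slot0, either way round below 0.1 rad) or (horizontal distance between link0_mid and slot1 below 0.02 m and z of link0_mid in the frame of slot1 between -0.004 and 0.004 m and angle between the x axis of link0_mid and the x axis of slot1, either way round below 0.1 rad) or (horizontal distance between link0_mid and slot2 below 0.02 m and z of link0_mid in the frame of slot2 between -0.004 and 0.004 m and angle between the x axis of link0_mid and the x axis of slot2, either way round below 0.1 rad)) and ((horizontal distance between link1_mid and slot0 below 0.02 m and z of link1_mid in the frame of slot0 between -0.004 and 0.004 m and angle between the x axis of link1_mid and the x axis of slot0, either way round below 0.1 rad) or (horizontal distance between link1_mid and slot1 below 0.02 m and z of link1_mid in the frame of slot1 between -0.004 and 0.004 m and angle between the x axis of link1_mid and the x axis of slot1, either way round below 0.1 rad) or (horizontal distance between link1_mid and slot2 below 0.02 m and z of link1_mid in the frame of slot2 between -0.004 and 0.004 m and angle between the x axis of link1_mid and the x axis of slot2, either way round below 0.1 rad)) and ((horizontal distance between link2_mid and slot0 below 0.02 m and z of link2_mid in the frame of slot0 between -0.004 and 0.004 m and angle between the x axis of link2_mid and the x axis of slot0, either way round below 0.1 rad) or (horizontal distance between link2_mid and slot1 below 0.02 m and z of link2_mid in the frame of slot1 between -0.004 and 0.004 m and angle between the x axis of link2_mid and the x axis of slot1, either way round below 0.1 rad) or (horizontal distance between link2_mid and slot2 below 0.02 m and z of link2_mid in the frame of slot2 between -0.004 and 0.004 m and angle between the x axis of link2_mid and the x axis of slot2, either way round below 0.1 rad)) and value of joint switch below 0.002 m), for 0.3 s.
2. with all links seated, the switch is pulled out to its detent and left there for five seconds (((horizontal distance between link0_mid and slot0 below 0.02 m and z of link0_mid in the frame of slot0 between -0.004 and 0.004 m and angle between the x axis of link0_mid and the x axis of slot0, either way round below 0.1 rad) or (horizontal distance between link0_mid and slot1 below 0.02 m and z of link0_mid in the frame of slot1 between -0.004 and 0.004 m and angle between the x axis of link0_mid and the x axis of slot1, either way round below 0.1 rad) or (horizontal distance between link0_mid and slot2 below 0.02 m and z of link0_mid in the frame of slot2 between -0.004 and 0.004 m and angle between the x axis of link0_mid and the x axis of slot2, either way round below 0.1 rad)) and ((horizontal distance between link1_mid and slot0 below 0.02 m and z of link1_mid in the frame of slot0 between -0.004 and 0.004 m and angle between the x axis of link1_mid and the x axis of slot0, either way round below 0.1 rad) or (horizontal distance between link1_mid and slot1 below 0.02 m and z of link1_mid in the frame of slot1 between -0.004 and 0.004 m and angle between the x axis of link1_mid and the x axis of slot1, either way round below 0.1 rad) or (horizontal distance between link1_mid and slot2 below 0.02 m and z of link1_mid in the frame of slot2 between -0.004 and 0.004 m and angle between the x axis of link1_mid and the x axis of slot2, either way round below 0.1 rad)) and ((horizontal distance between link2_mid and slot0 below 0.02 m and z of link2_mid in the frame of slot0 between -0.004 and 0.004 m and angle between the x axis of link2_mid and the x axis of slot0, either way round below 0.1 rad) or (horizontal distance between link2_mid and slot1 below 0.02 m and z of link2_mid in the frame of slot1 between -0.004 and 0.004 m and angle between the x axis of link2_mid and the x axis of slot1, either way round below 0.1 rad) or (horizontal distance between link2_mid and slot2 below 0.02 m and z of link2_mid in the frame of slot2 between -0.004 and 0.004 m and angle between the x axis of link2_mid and the x axis of slot2, either way round below 0.1 rad)) and value of joint switch above 0.012 m), for 4.5 s.
3. with all links still seated, the switch is pushed fully in (all of step 1), for 0.2 s.
At the end, for the whole second after the job is handed in: Every link lies at rest flat in the tray: its centre within the tray's inside and 3 to 16 mm above the tray's floor (9 mm when flat); the switch is within 2 mm of fully in; the tray stands level (x of link0_mid in the frame of tray_floor between -0.1 and 0.1 m and y of link0_mid in the frame of tray_floor between -0.1 and 0.1 m and z of link0_mid in the frame of tray_floor between 0.003 and 0.016 m and linear speed of each of link0, link1, link2 below 0.02 m/s and x of link1_mid in the frame of tray_floor between -0.1 and 0.1 m and y of link1_mid in the frame of tray_floor between -0.1 and 0.1 m and z of link1_mid in the frame of tray_floor between 0.003 and 0.016 m and x of link2_mid in the frame of tray_floor between -0.1 and 0.1 m and y of link2_mid in the frame of tray_floor between -0.1 and 0.1 m and z of link2_mid in the frame of tray_floor between 0.003 and 0.016 m and value of joint switch below 0.002 m and angle between tray_floor's own z axis and vertical below 0.05 rad); the robot touches nothing.
It fails at once if a bystander (pinion, marker, universal joint, tape roll) is moved by more than 30 mm (distance of any of gear_small, marker, u_joint, tape_roll from where it was at the start of the episode above 0.03 m).
Of link0, link1, link2 only 2 to 3 are there at a start; the rules pass over those that are not, and their reading is None.
At some moment in a run one of link0, link1, link2, tray may be knocked a few centimetres aside while the robot is not near it.
Once in a run the grip may slacken for a moment while it holds something.
It also fails if it takes over 210 s, if anything falls off the work surface, if the arm or the gripper's body presses on something with over 40 N, if the wrist force passes 120 N, or if a joint passes its speed limit or range.

ROBOT

A 7-joint arm with a two-finger parallel gripper is mounted at the origin on a cart in front of the work surface, level with it; the furniture and walls round the work are solid. World frame = base frame: x ahead of the robot, y to its left, z up, the work surface at z = 0. Lengths are in m, angles in rad, forces in N, time in s.
With the tool pointing down it reaches from about 0.425 to 0.925 m from the base axis. Payload 6.8 kg.
Tool frame: the origin (TCP) lies midway between the tips of the shut fingers; the grasp point (between the pads) lies 19 mm behind it; x points along the fingers, y is the direction in which the jaws open and shut, and the axes are right-handed (so a half turn about x gives the same grasp; the last joint's range is limited). The gripper opens to 85 mm and grips with 20 to 120 N. Pads are 22 mm wide; open, the fingers measure 114 mm over their backs; the gripper's body (76 mm by 85 mm) begins 54 mm behind the grasp point. The pads swing forward as they close: fully open they stand 13 mm farther back than shut.
Start: joints at [1.045, 0.477, 0.022, 1.555, -0.011, 1.109, -0.083], TCP at [0.274, -0.617, 0.231] pointing down, gripper open.
Joint ranges: [-2.96, 2.96], [-0.34, 2.1], [-1.41, 1.46], [0.24, 2.44], [-1.37, 4.51], [0.17, 1.92], [-2.96, 2.96]. Speed limits (rad/s): [2.39, 2.39, 3.14, 3.14, 3.14, 3.14, 3.14].

INTERFACE

Orientations are given as a rotation vector (axis times angle).
In Python, from bench import r gives the robot as it stands.
- The arm moves only by the tool carry_out, never from a script. Its argument "targets" is one flat list of numbers, 7 for each row, row after row: the finger opening in m, from 0 to 0.0854, then the shift along the tool's x, y, z in m, then the turn, a rotation vector about the tool's x, y, z in units of 5 degrees (1.0 is 5 degrees). A call has 1 to 12 rows; each row is the pose to reach, as a shift and turn from the pose measured when the call began, along the tool's axes at that moment; what a row does not reach only later rows make up. A row lasts 1/8 s, in which the tool goes at most 62.5 mm and 10.7 degrees, less where a joint would pass 70% of its speed; a pose out of reach is approached as far as the arm can. A call with a gripper value outside its range is refused whole. The fingers move at their own pace and stop on an object; "squeeze" is the grip in N (left out, the last holds). Time passes only in rows, so rows that repeat a pose let the fingers close. It gives the time, the measured TCP pose, the force and the opening at its end, in the units of the state.
- r.get_obs(): the state, without advancing time (a new reading comes with each control period).
- r.grab_frame(name): name is "scene" or "top" or "wrist"; returns the picture (400x640x3 uint8, blue, green, red); there is no depth.
- r.camera_info(name): a dict with "fx", "fy", "cx", "cy" (pixels), "xyz" and "orientation" of the camera in the world. Camera axes: x right, y up, looking along -z (the intrinsics and any distortion apply to the point x, -y, -z); pixel columns grow to the right and rows downward; lengths in m; the calibration is good to about 2 mm. The wrist camera is an equidistant fisheye: a pixel r from the principal point sees the ray r / f radians off the axis. A picture is of the moment at which its call begins: read the wrist's pose just before it. camera_info takes no time and is no camera call; for the wrist camera it gives the pose at the moment of the call.
- r.hand_in(): hands the job in, once; it reports no verdict.
The state is a dict: "clock": time; "joints": joint angles; "qvel": joint speeds; "tau": joint torques, N m; "tcp_pos": TCP position; "orientation": TCP orientation; "contact_force": force on the tool from outside, world axes, zero at the start; "moment": the same for the moment, N m; "grip_width": finger opening in m.
Only numpy, scipy, OpenCV 4.12 (cv2) and the standard library are available. Lean on these libraries where they do the work, as an engineer would, in place of code of your own. Each camera call takes 0.05 s, during which the arm holds its last target. There are 200 camera calls.

## Working session

There is one attempt and no reset: what is moved stays moved. The work goes in short steps, Python scripts to look and compute and a tool call to move; the robot and the scene stay as the last step left them, time stands still between calls to the robot, and variables do not carry over. Pictures are saved under pics/ and viewed, about 12 in all and at most 16, crops included, and the job is handed in when it is done.

Besides the shell and the picture viewer there is one more tool, called after ">>>" as name(argument=value, ...) on one line, values as JSON. carry_out: Moves the arm, as the interface text tells. Its arguments: {"type":"object","properties":{"targets":{"type":"array","items":{"type":"number"}},"squeeze":{"type":"number"}},"required":["targets"]}

```bash
mkdir -p pics; ls
python3 - <<'E'
from bench import r
import cv2,numpy as np
o=r.get_obs();print({k:np.round(v,3) for k,v in o.items()})
for n in("scene","top","wrist"):
    print(n,r.camera_info(n)); cv2.imwrite(f"pics/{n}0.png",r.grab_frame(n))
E
```

```text
pics
{'clock': np.float64(0.0), 'joints': array([ 1.045,  0.478,  0.022,  1.556, -0.011,  1.109, -0.083]), 'qvel': array([ 0.001,  0.001, -0.001,  0.   ,  0.001,  0.001,  0.001]), 'tau': array([ 1.0000e-03, -5.9646e+01,  1.6080e+00, -2.8119e+01,  1.2000e-02,
        1.0000e-02, -0.0000e+00]), 'tcp_pos': array([ 0.274, -0.616,  0.23 ]), 'orientation': array([ 1.991,  0.424, -1.992]), 'contact_force': array([ 0.068,  0.189, -1.014]), 'moment': array([-0.017, -0.008,  0.006]), 'grip_width': np.float64(0.086)}
scene {'fx': 464.01318160722735, 'fy': 464.01318160722735, 'cx': 315.2463350693108, 'cy': 203.64860402546938, 'xyz': array([-0.025773  ,  0.82339381,  0.93086661]), 'orientation': array([ 0.35282226, -1.08850577, -2.3493305 ])}
top {'fx': 444.3680654221185, 'fy': 444.3680654221185, 'cx': 317.3969174358185, 'cy': 205.01805916300196, 'xyz': array([ 0.34576385, -0.01480032,  1.36988151]), 'orientation': array([ 0.14147461, -0.12469421, -1.59156403])}
wrist {'fx': 309.70691628693146, 'fy': 309.70691628693146, 'cx': 324.01155853597237, 'cy': 200.53506426452634, 'xyz': array([ 0.34658708, -0.58404492,  0.37256828]), 'orientation': array([-0.27628047,  0.18176843, -1.14227687])}
```

View pics/top0.png

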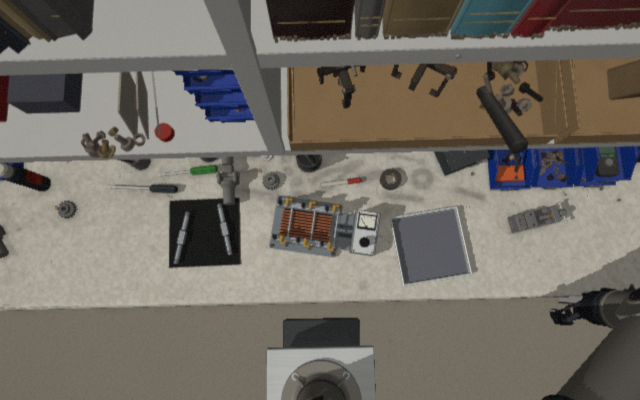

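View pics/scene0.png

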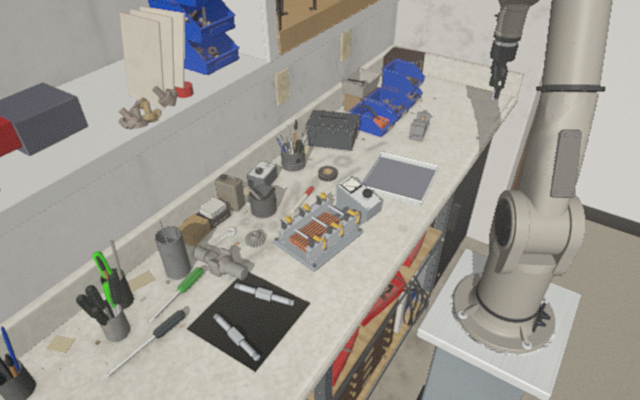

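The top view shows two links on the mat, at about (182,237) and (224,229). The yoke is at about (308,226), the switch box at (365,233) and the tray at (432,246). I'll enlarge these for pixel readings.

```bash
cat > h.py <<'E'
from bench import r
import cv2,numpy as np
from scipy.spatial.transform import Rotation as R
def ray(ci,n,u,v):
    x,y=(u-ci['cx'])/ci['fx'],(v-ci['cy'])/ci['fy']
    if n=='wrist':
        t=np.hypot(x,y); s=np.sin(t)/t if t>1e-9 else 1
        d=np.array([x*s,-y*s,-np.cos(t)])
    else: d=np.array([x,-y,-1.])
    return R.from_rotvec(ci['orientation']).apply(d)
def p2w(n,u,v,z,ci=None):
    ci=ci or r.camera_info(n); d=ray(ci,n,u,v); c=np.array(ci['xyz'])
    return c+d*(z-c[2])/d[2]
def w2p(n,p,ci=None):
    ci=ci or r.camera_info(n)
    q=R.from_rotvec(ci['orientation']).inv().apply(np.array(p)-ci['xyz']); x,y,z=q[0],-q[1],-q[2]
    if n=='wrist':
        h=np.hypot(x,y); t=np.arctan2(h,z); s=t/h if h>1e-9 else 0
        return ci['cx']+ci['fx']*x*s, ci['cy']+ci['fy']*y*s
    return ci['cx']+ci['fx']*x/z, ci['cy']+ci['fy']*y/z
def toolrot(yaw, down=True):
    """tool x down, tool y (jaw dir) horizontal at yaw"""
    x=np.array([0,0,-1.]); y=np.array([np.cos(yaw),np.sin(yaw),0]); z=np.cross(x,y)
    return R.from_matrix(np.array([x,y,z]).T)
def go(p,Rt):
    """shift (m) & turn (5deg units) in the current tool frame to reach TCP p, R Rt"""
    o=r.get_obs(); Rc=R.from_rotvec(o['orientation'])
    s=Rc.inv().apply(np.array(p)-o['tcp_pos']); t=(Rc.inv()*Rt).as_rotvec()/np.deg2rad(5)
    return np.round(s,4),np.round(t,2)
def crop(img,u0,v0,u1,v1,k,name):
    cv2.imwrite('pics/'+name,cv2.resize(img[v0:v1,u0:u1],None,fx=k,fy=k,interpolation=cv2.INTER_CUBIC))
E
python3 - <<'E'
import cv2
from h import *
i=cv2.imread('pics/top0.png'); a=i[185:275,160:260];b=i[190:265,262:392]
crop(i,160,150,480,290,2.5,'c0.png')
o=r.get_obs();M=R.from_rotvec(o['orientation']).as_matrix();print(M.round(3))
for n,u,v in(('l0a',190,212),('l0b',178,262),('l1a',220,206),('l1b',229,254),('tray',432,246)):print(n,p2w('top',u,v,.012).round(3))
E
```

```text
[[-0.001  0.406 -0.914]
 [ 0.001 -0.914 -0.406]
 [-1.    -0.001  0.   ]]
l0a [0.566 0.393 0.012]
l0b [0.413 0.426 0.012]
l1a [0.582 0.3   0.012]
l1b [0.433 0.27  0.012]
tray [ 0.442 -0.349  0.012]
```

View pics/c0.png

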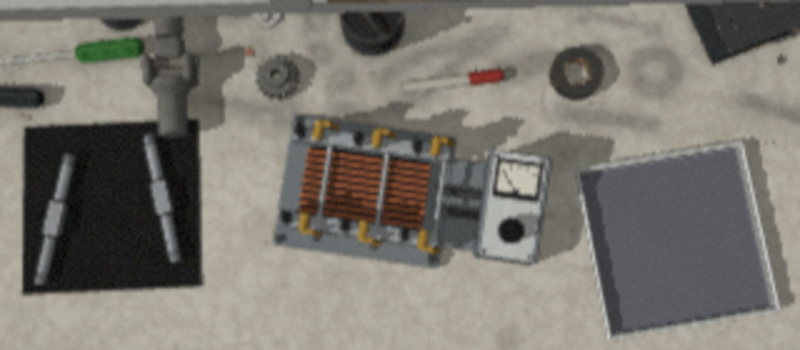

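Run:
```python
from h import *
C=lambda u,v:(160+u/2.5,150+v/2.5)
def P(l,u,v,z): p=p2w('top',*C(u,v),z);print(l,p.round(3));return p
def seg(l,a,b,z):
    a=P(l,*a,z);b=P(l,*b,z);d=a-b;print('   mid',((a+b)/2).round(3),'len',np.linalg.norm(d).round(3),'yaw',np.degrees(np.arctan2(d[1],d[0])).round(1))
seg('l0',(69,155),(41,283),.012)
seg('l1',(149,136),(176,262),.012)
seg('yokeleft',(297,113),(275,243),.02)
seg('yoketop',(297,113),(455,137),.02)
seg('yokebot',(275,243),(437,266),.02)
seg('jawL',(322,128),(308,222),.09)
seg('jawM',(382,137),(368,232),.09)
seg('jawR',(441,147),(428,240),.09)
P('knob',511,230,.08)
for c in((580,172),(742,140),(778,308),(612,337)):P('tray',*c,.018)
seg('trayleft',(580,172),(612,337),.018)
o=r.get_obs()
print(R.from_rotvec(o['orientation']).inv().apply(np.array(r.camera_info('wrist')['xyz'])-o['tcp_pos']))
M=R.from_rotvec(o['orientation']).inv()*R.from_rotvec(r.camera_info('wrist')['orientation']);print(M.as_matrix().round(2))
```

```text
l0 [0.566 0.4   0.012]
l0 [0.409 0.43  0.012]
   mid [0.488 0.415 0.012] len 0.16 yaw -10.9
l1 [0.587 0.301 0.012]
l1 [0.43  0.266 0.012]
   mid [0.509 0.283 0.012] len 0.161 yaw 12.6
yokeleft [0.61  0.116 0.02 ]
yokeleft [0.45  0.144 0.02 ]
   mid [0.53 0.13 0.02] len 0.163 yaw -10.0
yoketop [0.61  0.116 0.02 ]
yoketop [ 0.575 -0.079  0.02 ]
   mid [0.592 0.018 0.02 ] len 0.198 yaw 79.7
yokebot [0.45  0.144 0.02 ]
yokebot [ 0.417 -0.052  0.02 ]
   mid [0.434 0.046 0.02 ] len 0.198 yaw 80.5
jawL [0.578 0.08  0.09 ]
jawL [0.468 0.097 0.09 ]
   mid [0.523 0.089 0.09 ] len 0.111 yaw -9.1
jawM [0.565 0.01  0.09 ]
jawM [0.455 0.028 0.09 ]
   mid [0.51  0.019 0.09 ] len 0.112 yaw -9.5
jawR [ 0.552 -0.059  0.09 ]
jawR [ 0.444 -0.041  0.09 ]
   mid [ 0.498 -0.05   0.09 ] len 0.109 yaw -9.6
knob [ 0.454 -0.137  0.08 ]
tray [ 0.528 -0.231  0.018]
tray [ 0.562 -0.431  0.018]
tray [ 0.357 -0.459  0.018]
tray [ 0.328 -0.258  0.018]
trayleft [ 0.528 -0.231  0.018]
trayleft [ 0.328 -0.258  0.018]
   mid [ 0.428 -0.245  0.018] len 0.202 yaw 7.9
[-0.14214884 -0.00025769 -0.0797933 ]
[[ 0.    0.31 -0.95]
 [ 1.   -0.   -0.  ]
 [-0.   -0.95 -0.31]]
```

Run:
```python
from h import *
for p,y in(((.5,-.05,.28),20),((.488,.415,.16),79)):print(go(p,toolrot(np.radians(y))))
```

```text
(array([-0.0489, -0.426 , -0.4367]), array([-1.721e+01, -1.000e-02,  1.000e-02]))
(array([ 0.0717, -0.8557, -0.6144]), array([-2.901e+01, -2.000e-02,  1.000e-02]))
```

>>> carry_out(targets=[0.0854,-0.049,-0.426,-0.437,-17.2,0,0,0.0854,-0.049,-0.426,-0.437,-17.2,0,0,0.0854,-0.049,-0.426,-0.437,-17.2,0,0,0.0854,-0.049,-0.426,-0.437,-17.2,0,0,0.0854,-0.049,-0.426,-0.437,-17.2,0,0,0.0854,-0.049,-0.426,-0.437,-17.2,0,0,0.0854,-0.049,-0.426,-0.437,-17.2,0,0,0.0854,-0.049,-0.426,-0.437,-17.2,0,0,0.0854,-0.049,-0.426,-0.437,-17.2,0,0,0.0854,-0.049,-0.426,-0.437,-17.2,0,0,0.0854,-0.049,-0.426,-0.437,-17.2,0,0])

```text
clock: 1.52
tcp_pos: [0.5013, -0.0452, 0.2805]
orientation: [0.946, 1.358, -0.941]
contact_force: [-0.1, -0.9, -0.4]
grip_width: 0.0851
```

Run:
```python
from h import *
o=r.get_obs();print(o['clock'],o['tcp_pos'].round(3),o['joints'].round(2),o['contact_force'].round(1))
cv2.imwrite('pics/w1.png',r.grab_frame('wrist'))
ci=r.camera_info('wrist');np.save('w1.npy',np.r_[ci['xyz'],ci['orientation']])
for p,y in(((.488,.415,.14),79),):print(go(p,toolrot(np.radians(y))))
```

```text
1.525 [ 0.501 -0.045  0.281] [ 0.47  0.19 -0.57  1.87  0.11  1.11  0.22] [-0.1 -0.9 -0.4]
(array([ 0.1408,  0.148 , -0.4389]), array([-1.177e+01, -2.000e-02, -1.000e-02]))
```

View pics/w1.png

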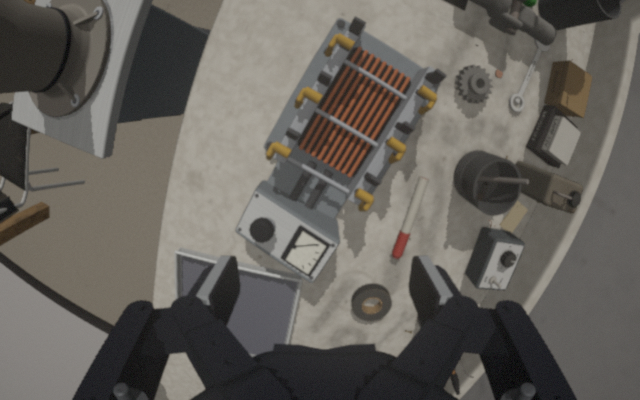

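The wrist view shows the yoke from (275,20) to (435,210), with the knob at (262,231). Next I'll go above link 0.

>>> carry_out(targets=[0.06,0.141,0.148,-0.439,-11.8,0,0,0.06,0.141,0.148,-0.439,-11.8,0,0,0.06,0.141,0.148,-0.439,-11.8,0,0,0.06,0.141,0.148,-0.439,-11.8,0,0,0.06,0.141,0.148,-0.439,-11.8,0,0,0.06,0.141,0.148,-0.439,-11.8,0,0,0.06,0.141,0.148,-0.439,-11.8,0,0,0.06,0.141,0.148,-0.439,-11.8,0,0,0.06,0.141,0.148,-0.439,-11.8,0,0,0.06,0.141,0.148,-0.439,-11.8,0,0])

```text
clock: 2.82
tcp_pos: [0.489, 0.4129, 0.1391]
orientation: [0.149, 1.566, -0.151]
contact_force: [0.5, -0.9, -0.3]
grip_width: 0.0599
```

Run:
```python
from h import *
o=r.get_obs();print(o['clock'],o['tcp_pos'].round(3),o['joints'].round(2),o['contact_force'].round(1))
ci=r.camera_info('wrist');cv2.imwrite('pics/w2.png',r.grab_frame('wrist'))
np.save('w2.npy',np.r_[ci['xyz'],ci['orientation']])
print(w2p('wrist',(.488,.415,.012),ci))
print(go((.488,.415,.0065),toolrot(np.radians(79.1))))
```

```text
2.825 [0.489 0.413 0.139] [-0.26  0.63 -0.76  1.68  0.5   1.03  0.18] [ 0.5 -0.9 -0.3]
(np.float64(325.2633364003548), np.float64(189.91617826977918))
(array([ 0.133 ,  0.0022, -0.0018]), array([-0.02, -0.  ,  0.01]))
```

View pics/w2.png

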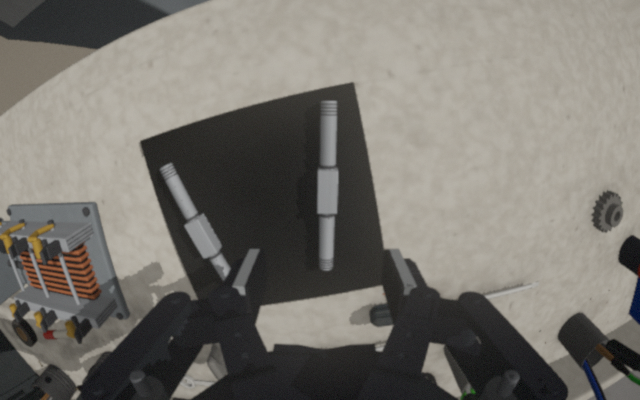

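Link 0 is centred at (328,189); I predicted (325,190). I'll descend and grip.

>>> carry_out(targets=[0.05,0.06,0.003,-0.002,0,0,0,0.05,0.1,0.003,-0.002,0,0,0,0.05,0.133,0.003,-0.002,0,0,0,0.05,0.133,0.003,-0.002,0,0,0,0.012,0.133,0.003,-0.002,0,0,0,0.012,0.133,0.003,-0.002,0,0,0,0.012,0.133,0.003,-0.002,0,0,0,0.012,0.133,0.003,-0.002,0,0,0,0.012,0.133,0.003,-0.002,0,0,0], squeeze=100)

```text
clock: 4.0
tcp_pos: [0.4894, 0.4164, 0.009]
orientation: [0.152, 1.563, -0.15]
contact_force: [-0.4, -2.0, 6.0]
grip_width: 0.0149
```

Run:
```python
from h import *
o=r.get_obs();print(o['tcp_pos'].round(4),o['grip_width'],o['contact_force'].round(1))
# yoke view from w1: candidate slot points
for p,y in(((.49,.41,.2),80),((.52,.1,.2),80)):print(go(p,toolrot(np.radians(y))))
```

```text
[0.4894 0.4164 0.009 ] 0.014935547162618487 [-0.4 -2.   6. ]
(array([-0.191 , -0.0059,  0.0023]), array([-0.21,  0.03, -0.02]))
(array([-0.1911, -0.3044,  0.0911]), array([-0.21,  0.03, -0.02]))
```

>>> carry_out(targets=[0.012,-0.02,0,0,0,0,0,0.012,-0.06,0,0,0,0,0,0.012,-0.12,0,0,0,0,0,0.012,-0.19,0,0,0,0,0,0.012,-0.19,0,0,0,0,0,0.012,-0.19,0,0,0,0,0])

```text
clock: 4.75
tcp_pos: [0.4889, 0.4162, 0.2005]
orientation: [0.153, 1.561, -0.149]
contact_force: [-0.4, -0.3, -3.0]
grip_width: 0.0155
```

Run:
```python
from h import *
o=r.get_obs();print(o['tcp_pos'].round(4),o['grip_width'],o['contact_force'].round(1))
a=r.grab_frame('wrist')
crop(a,200,60,460,260,3,'w3.png')
for p,y in(((.52,.1,.2),80),):print(go(p,toolrot(np.radians(y))))
```

```text
[0.4889 0.4162 0.2005] 0.015468778445995918 [-0.4 -0.3 -3. ]
(array([-0.0011, -0.3036,  0.0913]), array([-0.21,  0.03, -0.  ]))
```

View pics/w3.png

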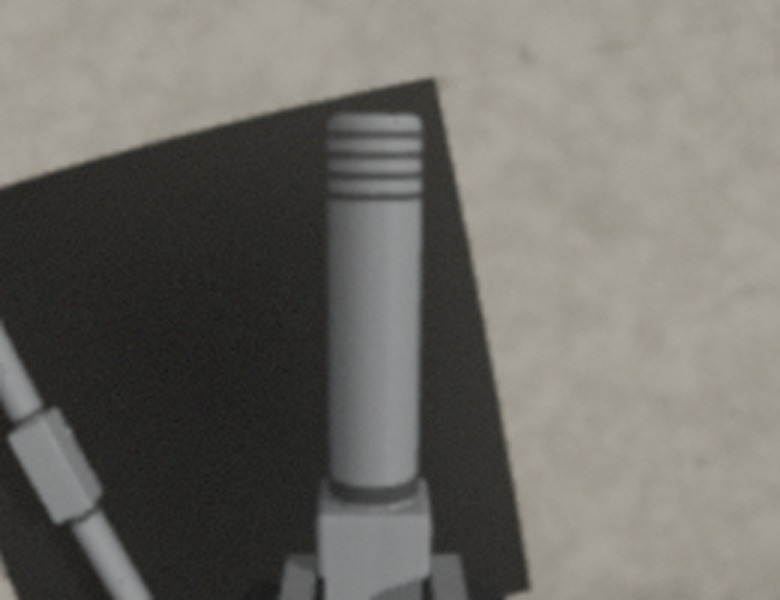

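The link is held square across its middle section. Next I'll move over the yoke.

>>> carry_out(targets=[0.012,0,-0.304,0.091,-0.2,0,0,0.012,0,-0.304,0.091,-0.2,0,0,0.012,0,-0.304,0.091,-0.2,0,0,0.012,0,-0.304,0.091,-0.2,0,0,0.012,0,-0.304,0.091,-0.2,0,0,0.012,0,-0.304,0.091,-0.2,0,0,0.012,0,-0.304,0.091,-0.2,0,0,0.012,0,-0.304,0.091,-0.2,0,0])

```text
clock: 5.8
tcp_pos: [0.5189, 0.1015, 0.1985]
orientation: [0.136, 1.565, -0.135]
contact_force: [-0.8, 0.6, -1.0]
grip_width: 0.0154
```

Run:
```python
from h import *
o=r.get_obs();print(o['tcp_pos'].round(4),o['orientation'].round(3),o['grip_width'],o['contact_force'].round(1))
ci=r.camera_info('wrist');a=r.grab_frame('wrist');np.save('w4.npy',np.r_[ci['xyz'],ci['orientation']]);cv2.imwrite('pics/w4raw.png',a)
crop(a,60,40,460,300,2,'w4.png')
for i,p in enumerate([(.524,.0975),(.512,.0286),(.5,-.04)]):
  for s in(52,-52):
    q=(p[0]+s*.000985,p[1]-s*.000174,.07);u=w2p('wrist',q,ci);print(i,s,((u[0]-60)*2,(u[1]-40)*2))
```

```text
[0.5189 0.1015 0.1985] [ 0.136  1.565 -0.135] 0.015391223824601142 [-0.8  0.6 -1. ]
0 52 (np.float64(519.3887574721974), np.float64(415.3153694442705))
0 -52 (np.float64(519.1501924071939), np.float64(199.65737608742148))
1 52 (np.float64(378.6631090142987), np.float64(413.47101690697))
1 -52 (np.float64(363.02223602888705), np.float64(202.4187762799719))
2 52 (np.float64(252.24036756925705), np.float64(408.9024667022916))
2 -52 (np.float64(225.79163936906895), np.float64(209.0851062749939))
```

View pics/w4.png

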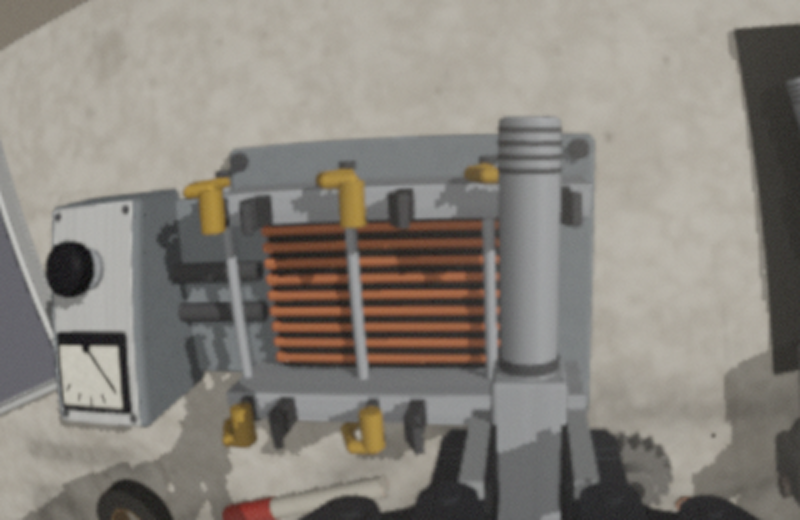

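```bash
cat >> h.py <<'E'
def fityoke(ci,obs,x0=(.512,.0286,-.175)):
    from scipy.optimize import least_squares
    def W(s,L): # L: local point in yoke frame
        c,t=np.cos(s[2]),np.sin(s[2]); return (s[0]+c*L[0]-t*L[1],s[1]+t*L[0]+c*L[1],L[2])
    f=lambda s:np.concatenate([np.array(w2p('wrist',W(s,L),ci))-uv for L,uv in obs])
    q=least_squares(f,x0); print('yoke',q.x.round(4),'res',q.fun.round(1)); return q.x,W
E
python3 - <<'E'
from h import *
w=np.load('w4.npy');ci=r.camera_info('wrist');ci.update(xyz=w[:3],orientation=w[3:])
px=lambda u,v:np.array((60+u/2,40+v/2))
N=lambda x,y:(x,y-.009,.0795)
obs=[(N(-.052,0),px(352,207)),(N(-.052,-.07),px(212,209)),(N(.052,0),px(373,430)),(N(.052,-.07),px(243,425))]
x,W=fityoke(ci,obs)
for L in((-.052,.011,.097),(.052,.011,.097),(-.052,.081,.097),(-.052,0,.07),(-.052,.07,.07),(0,-.18,.07)):
    u=w2p('wrist',W(x,L),ci);print(L,np.round([(u[0]-60)*2,(u[1]-40)*2]))
for y in(.07,0,-.07):print(np.round(W(x,(0,y,.07)),4))
# link end position in tool frame (axis 3 mm behind tcp)
o=r.get_obs();Rc=R.from_rotvec(o['orientation'])
d=Rc.inv().apply(ray(ci,'wrist',*px(530,118)));c=Rc.inv().apply(ci['xyz']-o['tcp_pos'])
print('end tool',c+d*((-.010-c[0])/d[0]),c+d*((-.003-c[0])/d[0]))
E
```

```text
yoke [ 0.5147  0.0355 -0.1705] res [ 0.7  0.9  0.5  3.5 -0.6 -2.6 -0.2 -2.7]
(-0.052, 0.011, 0.097) [389. 213.]
(0.052, 0.011, 0.097) [406. 443.]
(-0.052, 0.081, 0.097) [564. 211.]
(-0.052, 0, 0.07) [378. 205.]
(-0.052, 0.07, 0.07) [535. 203.]
(0, -0.18, 0.07) [ 84. 318.]
[0.5266 0.1045 0.07  ]
[0.5147 0.0355 0.07  ]
[ 0.5028 -0.0335  0.07  ]
end tool [-0.01        0.00109518 -0.08027891] [-0.003       0.00111751 -0.08039006]
```

Run:
```python
from h import *
w=np.load('w4.npy');ci=r.camera_info('wrist');ci.update(xyz=w[:3],orientation=w[3:])
w1=np.load('w1.npy');c1=dict(ci);c1.update(xyz=w1[:3],orientation=w1[3:])
s=[.5147,.0355,-.1705]
def W(L):
    c,t=np.cos(s[2]),np.sin(s[2]); return (s[0]+c*L[0]-t*L[1],s[1]+t*L[0]+c*L[1],L[2])
for L in((-.082,.103,.012),(-.082,-.103,.012),(.082,.103,.012),(-.072,.093,.012),(-.072,-.093,.012)):
    u=w2p('wrist',W(L),ci);print(L,np.round([(u[0]-60)*2,(u[1]-40)*2]),np.round(w2p('wrist',W(L),c1)),np.round(w2p('top',W(L)),1))
a=cv2.imread('pics/w1.png');crop(a,240,10,460,220,3.6,'w1c.png')
for y in(.07,0,-.07):
  for x in(-.052,.052):
    print(x,y,[np.round((np.array(w2p('wrist',W((x,y+d,z)),c1))-(240,10))*3.6) for d,z in((-.009,.0795),(0,.07),(.012,.097))])
```

```text
(-0.082, 0.103, 0.012) [597. 134.] [341.  13.] [268. 247.]
(-0.082, -0.103, 0.012) [228. 148.] [264. 145.] [334.8 256.9]
(0.082, 0.103, 0.012) [589. 418.] [444.  78.] [276.6 194.8]
(-0.072, 0.093, 0.012) [578. 152.] [344.  23.] [271.8 244.2]
(-0.072, -0.093, 0.012) [244. 164.] [274. 142.] [332.  253.1]
-0.052 0.07 [array([391., 105.]), array([403.,  88.]), array([432.,  36.])]
0.052 0.07 [array([676., 285.]), array([680., 263.]), array([728., 227.])]
-0.052 0 [array([275., 298.]), array([290., 274.]), array([310., 233.])]
0.052 0 [array([564., 470.]), array([572., 443.]), array([613., 418.])]
-0.052 -0.07 [array([163., 495.]), array([180., 466.]), array([190., 441.])]
0.052 -0.07 [array([448., 655.]), array([459., 624.]), array([491., 614.])]
```

View pics/w1c.png

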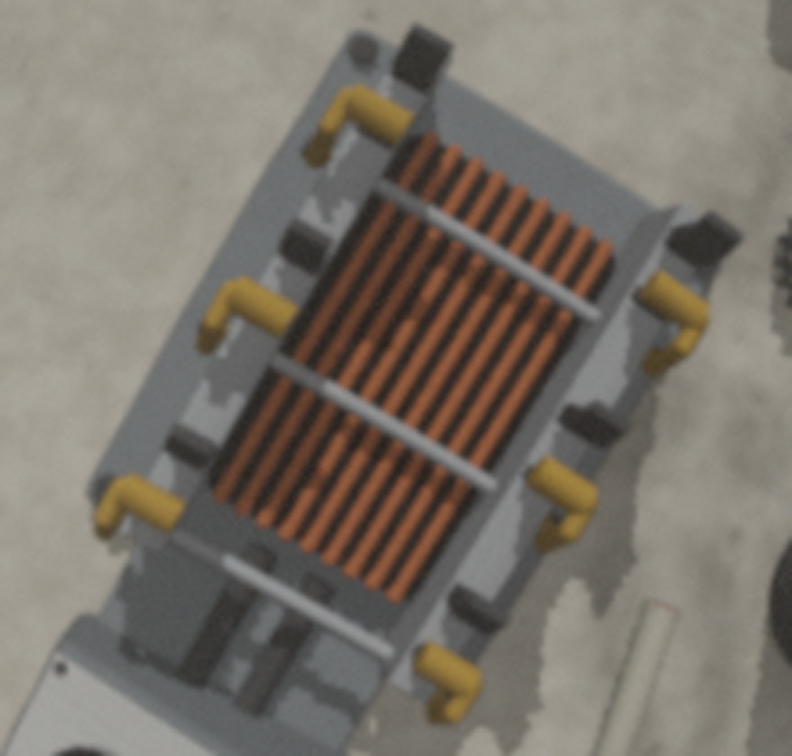

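Run:
```python
from h import *
print(go((.5262,.103,.118),toolrot(np.radians(80.2))))
```

```text
(array([0.0806, 0.0025, 0.0067]), array([-0.01,  0.02, -0.01]))
```

>>> carry_out(targets=[0.012,0.04,0.003,0.007,0,0,0,0.012,0.08,0.003,0.007,0,0,0,0.012,0.08,0.003,0.007,0,0,0,0.012,0.08,0.003,0.007,0,0,0])

```text
clock: 6.35
tcp_pos: [0.5272, 0.1049, 0.1199]
orientation: [0.135, 1.564, -0.132]
contact_force: [0.2, -0.3, -0.8]
grip_width: 0.0151
```

Run:
```python
from h import *
o=r.get_obs();print(o['tcp_pos'].round(4),np.degrees(R.from_rotvec(o['orientation']).as_matrix()[:2,1]@[0,0]),o['grip_width'],o['contact_force'].round(1))
ci=r.camera_info('wrist');a=r.grab_frame('wrist');np.save('w5.npy',np.r_[ci['xyz'],ci['orientation']]);cv2.imwrite('pics/w5raw.png',a)
crop(a,190,80,390,230,4,'w5.png')
```

```text
[0.5272 0.1049 0.1199] 0.0 0.01510720514119648 [ 0.2 -0.3 -0.8]
```

View pics/w5.png

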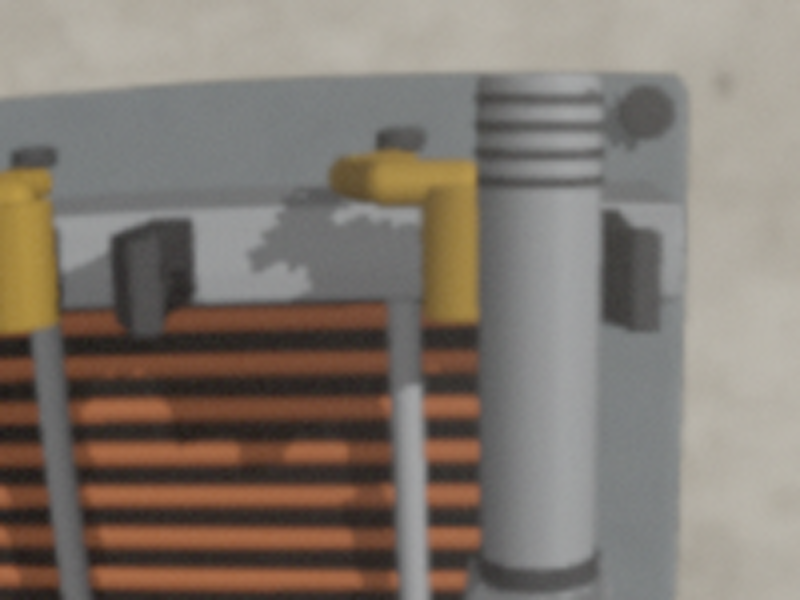

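Run:
```python
from h import *
w=np.load('w5.npy');ci=r.camera_info('wrist');ci.update(xyz=w[:3],orientation=w[3:])
o=r.get_obs();Rc=R.from_rotvec(o['orientation']);print(o['tcp_pos'])
def tool(u,v,z):
    p=p2w('wrist',190+u/4,80+v/4,z,ci);return Rc.inv().apply(p-o['tcp_pos'])
for n,a in dict(nose0L=(425,265,.0795),nose1R=(58,265,.0795),rodL=(482,300,.123),rodR=(600,300,.123),rodL2=(478,130,.123),rodR2=(602,130,.123),tine0R=(660,300,.09),tine1R=(190,270,.09),tine1L=(112,270,.097)).items():print(n,tool(*a).round(4))
print('tool y in world',Rc.as_matrix()[:,1].round(3),np.degrees(np.arctan2(*Rc.as_matrix()[[1,0],1])))
# nose front (v=320) & back; corner base
for u,v,z in((450,320,.0795),(400,140,.07)):print(tool(u,v,z).round(4))
```

```text
[0.52765439 0.10469233 0.12036132]
nose0L [ 0.0406 -0.0156 -0.0536]
nose1R [ 0.0405 -0.0734 -0.0552]
rodL [-0.0029 -0.0053 -0.0555]
rodR [-0.0029  0.0081 -0.0555]
rodL2 [-0.003  -0.0056 -0.0748]
rodR2 [-0.0029  0.0081 -0.0748]
tine0R [ 0.0302  0.0183 -0.0501]
tine1R [ 0.03   -0.0486 -0.055 ]
tine1L [ 0.023  -0.0581 -0.0564]
tool y in world [0.17  0.985 0.002] 80.21279303371301
[ 0.0406 -0.012  -0.0453]
[ 0.05   -0.0201 -0.072 ]
```

The rod axis sits 1.8 mm to +y of the slot, so I'll correct for that and start pressing.

>>> carry_out(targets=[0.012,0,-0.0018,-0.001,0,0,0,0.012,0.015,-0.0018,-0.001,0,0,0,0.012,0.028,-0.0018,-0.001,0,0,0,0.012,0.028,-0.0018,-0.001,0,0,0], squeeze=120)

```text
clock: 6.9
tcp_pos: [0.5253, 0.1027, 0.0907]
orientation: [0.135, 1.565, -0.133]
contact_force: [0.2, 0.2, -1.8]
grip_width: 0.0146
```

>>> carry_out(targets=[0.012,0.006,0,0,0,0,0,0.012,0.012,0,0,0,0,0,0.012,0.016,0,0,0,0,0,0.012,0.02,0,0,0,0,0,0.012,0.023,0,0,0,0,0])

```text
clock: 7.52
tcp_pos: [0.5248, 0.1027, 0.0671]
orientation: [0.135, 1.566, -0.133]
contact_force: [0.0, 2.2, -1.2]
grip_width: 0.0147
```

>>> carry_out(targets=[0.012,0.003,0,0,0,0,0,0.012,0.003,0,0,0,0,0,0.012,0.003,0,0,0,0,0])

```text
clock: 7.9
tcp_pos: [0.5249, 0.1027, 0.0667]
orientation: [0.133, 1.565, -0.135]
contact_force: [-9.2, -1.1, 30.1]
grip_width: 0.0147
```

Run:
```python
from h import *
o=r.get_obs();print(o['tcp_pos'].round(4),o['contact_force'].round(1))
ci=r.camera_info('wrist');a=r.grab_frame('wrist');np.save('w6.npy',np.r_[ci['xyz'],ci['orientation']]);cv2.imwrite('pics/w6raw.png',a)
crop(a,240,90,440,240,4,'w6.png')
```

```text
[0.5249 0.1027 0.0667] [-9.2 -1.1 30.1]
```

View pics/w6.png

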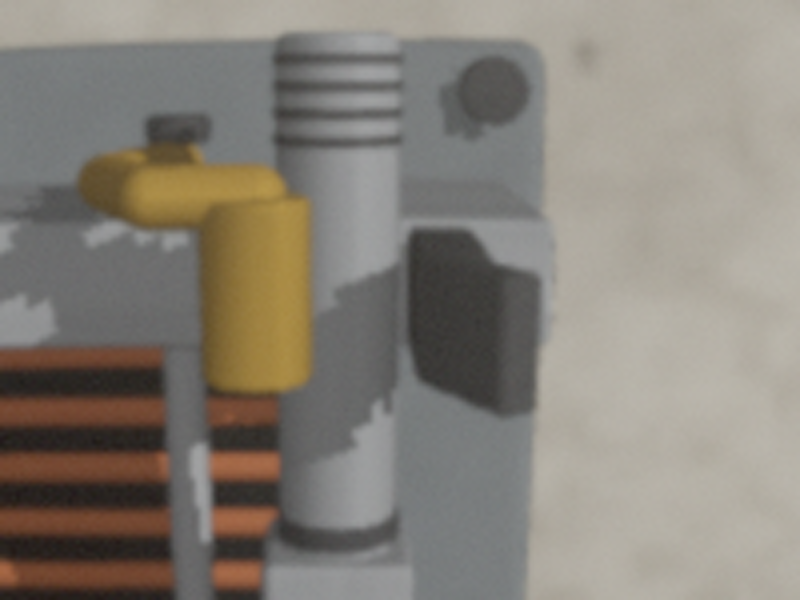

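Seated: the brass nose at crop (255,290) is closed over the rod, and pressing further met 30 N. I'll release and rise.

>>> carry_out(targets=[0.012,-0.003,0,0,0,0,0,0.05,-0.003,0,0,0,0,0,0.05,-0.003,0,0,0,0,0,0.05,-0.003,0,0,0,0,0,0.05,-0.04,0,0,0,0,0,0.05,-0.09,0,0,0,0,0,0.05,-0.11,0,0,0,0,0,0.05,-0.11,0,0,0,0,0])

```text
clock: 8.95
tcp_pos: [0.5255, 0.1027, 0.1777]
orientation: [0.133, 1.563, -0.135]
contact_force: [0.5, -0.2, -0.9]
grip_width: 0.0499
```

Run:
```python
from h import *
o=r.get_obs();print(o['clock'],o['tcp_pos'].round(4),o['contact_force'].round(1),o['grip_width'])
print(go((.509,.285,.14),toolrot(np.radians(102.6))))
```

```text
8.95 [0.5255 0.1027 0.1777] [ 0.5 -0.2 -0.9] 0.04987126220858033
(array([ 0.0373,  0.1768, -0.0475]), array([-4.48,  0.04,  0.02]))
```

>>> carry_out(targets=[0.06,0.037,0.177,-0.0475,-4.5,0,0,0.06,0.037,0.177,-0.0475,-4.5,0,0,0.06,0.037,0.177,-0.0475,-4.5,0,0,0.06,0.037,0.177,-0.0475,-4.5,0,0,0.06,0.037,0.177,-0.0475,-4.5,0,0,0.06,0.037,0.177,-0.0475,-4.5,0,0])

```text
clock: 9.7
tcp_pos: [0.5095, 0.2829, 0.1395]
orientation: [-0.175, 1.561, 0.169]
contact_force: [0.1, -0.8, -0.2]
grip_width: 0.0598
```

Run:
```python
from h import *
o=r.get_obs();print(o['clock'],o['tcp_pos'].round(4))
ci=r.camera_info('wrist');a=r.grab_frame('wrist');np.save('w7.npy',np.r_[ci['xyz'],ci['orientation']])
cv2.imwrite('pics/w7.png',a)
print(w2p('wrist',(.509,.283,.012),ci)); print(go((.509,.283,.009),toolrot(np.radians(102.6))))
```

```text
9.7 [0.5095 0.2829 0.1395]
(np.float64(324.1875439041094), np.float64(190.09590671942198))
(array([ 0.1308,  0.0006, -0.001 ]), array([-0.02,  0.03,  0.04]))
```

View pics/w7.png

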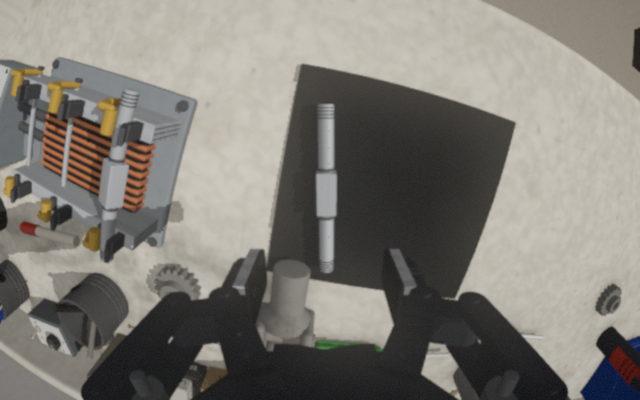

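Link 1 is centred at (326,194). The universal joint's tip at (290,290) is clear. I'll descend and grip.

>>> carry_out(targets=[0.05,0.06,0.001,0.001,0,0,0,0.05,0.1,0.001,0.001,0,0,0,0.05,0.131,0.001,0.001,0,0,0,0.05,0.131,0.001,0.001,0,0,0,0.012,0.131,0.001,0.001,0,0,0,0.012,0.131,0.001,0.001,0,0,0,0.012,0.131,0.001,0.001,0,0,0,0.012,0.131,0.001,0.001,0,0,0,0.012,0.131,0.001,0.001,0,0,0])

```text
clock: 10.88
tcp_pos: [0.512, 0.2843, 0.011]
orientation: [-0.173, 1.558, 0.169]
contact_force: [0.1, -0.7, 6.5]
grip_width: 0.0143
```

>>> carry_out(targets=[0.012,-0.02,0,0,0,0,0,0.012,-0.06,0,0,0,0,0,0.012,-0.12,0,0,0,0,0,0.012,-0.19,0,0,0,0,0,0.012,-0.19,0,0,0,0,0,0.012,-0.19,0,0,0,0,0])

```text
clock: 11.62
tcp_pos: [0.5108, 0.2845, 0.202]
orientation: [-0.174, 1.556, 0.168]
contact_force: [-0.2, 0.3, -2.9]
grip_width: 0.0144
```

Run:
```python
from h import *
o=r.get_obs();print(o['clock'],o['tcp_pos'].round(4),o['grip_width'])
for p in((.501,-.0352,.2),(.501,-.0352,.118)):print(go(p,toolrot(np.radians(80.2))))
```

```text
11.625 [0.5108 0.2845 0.202 ] 0.014401444488957657
(array([ 0.0027, -0.31  , -0.0787]), array([4.46, 0.09, 0.03]))
(array([ 0.0847, -0.3096, -0.0793]), array([4.46, 0.09, 0.03]))
```

>>> carry_out(targets=[0.012,0.003,-0.31,-0.079,4.5,0,0,0.012,0.003,-0.31,-0.079,4.5,0,0,0.012,0.003,-0.31,-0.079,4.5,0,0,0.012,0.003,-0.31,-0.079,4.5,0,0,0.012,0.003,-0.31,-0.079,4.5,0,0,0.012,0.003,-0.31,-0.079,4.5,0,0,0.012,0.06,-0.31,-0.079,4.5,0,0,0.012,0.083,-0.31,-0.079,4.5,0,0,0.012,0.083,-0.31,-0.079,4.5,0,0,0.012,0.083,-0.31,-0.079,4.5,0,0])

```text
clock: 12.88
tcp_pos: [0.5017, -0.0348, 0.1201]
orientation: [0.135, 1.558, -0.137]
contact_force: [-1.4, -0.3, -2.2]
grip_width: 0.0145
```

Run:
```python
from h import *
o=r.get_obs();print(o['clock'],o['tcp_pos'].round(4),o['contact_force'].round(1),o['grip_width'])
ci=r.camera_info('wrist');a=r.grab_frame('wrist');np.save('w8.npy',np.r_[ci['xyz'],ci['orientation']]);cv2.imwrite('pics/w8raw.png',a)
crop(a,190,80,390,230,4,'w8.png')
print(go((.501,-.0352,.118),toolrot(np.radians(80.2))))
```

```text
12.875 [ 0.5017 -0.0348  0.1201] [-1.4 -0.3 -2.2] 0.014533959108852565
(array([ 0.0026, -0.0004, -0.0011]), array([-0.03,  0.11,  0.01]))
```

View pics/w8.png

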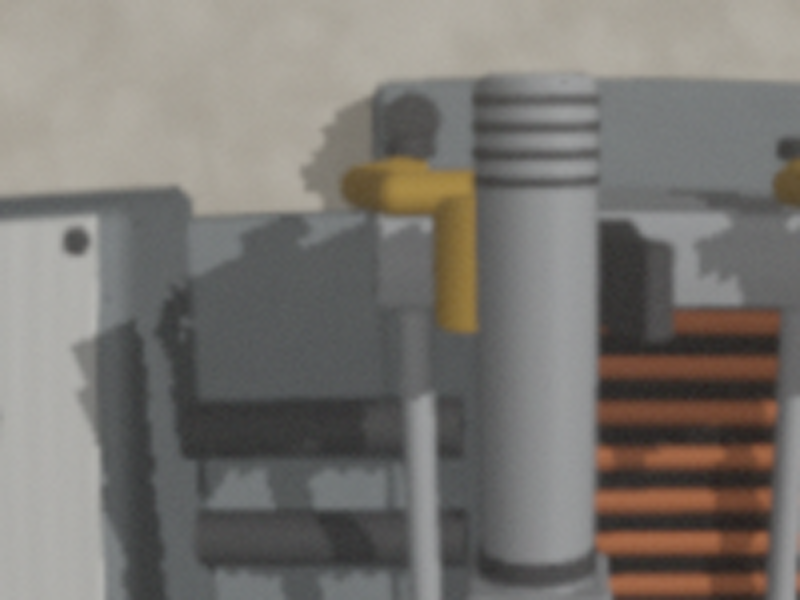

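The nose edge is at crop u=437 and the rod axis at 538, the same offset as the corrected first link. Aligned, so I'll press.

>>> carry_out(targets=[0.012,0,0,-0.001,0,0.1,0,0.012,0.015,0,-0.001,0,0.1,0,0.012,0.028,0,-0.001,0,0.1,0,0.012,0.034,0,-0.001,0,0.1,0,0.012,0.04,0,-0.001,0,0.1,0,0.012,0.044,0,-0.001,0,0.1,0,0.012,0.048,0,-0.001,0,0.1,0,0.012,0.051,0,-0.001,0,0.1,0,0.012,0.051,0,-0.001,0,0.1,0])

```text
clock: 14.05
tcp_pos: [0.5011, -0.0351, 0.0692]
orientation: [0.136, 1.567, -0.137]
contact_force: [-0.2, 1.7, -4.6]
grip_width: 0.0147
```

>>> carry_out(targets=[0.012,0.003,0,0,0,0,0,0.012,0.003,0,0,0,0,0,0.012,0.003,0,0,0,0,0])

```text
clock: 14.42
tcp_pos: [0.5013, -0.0351, 0.0687]
orientation: [0.134, 1.566, -0.139]
contact_force: [-10.5, 1.5, 29.1]
grip_width: 0.0145
```

Run:
```python
from h import *
o=r.get_obs();print(o['clock'],o['tcp_pos'].round(4),o['contact_force'].round(1),o['grip_width'])
```

```text
14.425 [ 0.5013 -0.0351  0.0687] [-10.5   1.5  29.1] 0.01451484833183302
```

The force signature is the same as for the first link. I'll release, rise and look at the clips and the knob.

>>> carry_out(targets=[0.012,-0.003,0,0,0,0,0,0.05,-0.003,0,0,0,0,0,0.05,-0.003,0,0,0,0,0,0.05,-0.003,0,0,0,0,0,0.05,-0.04,0,0,0,0,0,0.05,-0.09,0,0,0,0,0,0.05,-0.13,-0.04,0,0,0,0,0.05,-0.13,-0.06,0,0,0,0,0.05,-0.13,-0.06,0,0,0,0])

```text
clock: 15.55
tcp_pos: [0.4905, -0.0958, 0.1989]
orientation: [0.136, 1.566, -0.143]
contact_force: [-0.1, 0.5, -0.2]
grip_width: 0.0501
```

Run:
```python
from h import *
o=r.get_obs();print(o['clock'],o['tcp_pos'].round(4),o['contact_force'].round(1),o['grip_width'])
ci=r.camera_info('wrist');a=r.grab_frame('wrist');np.save('w9.npy',np.r_[ci['xyz'],ci['orientation']]);cv2.imwrite('pics/w9raw.png',a)
crop(a,160,60,560,320,2,'w9.png')
```

```text
15.55 [ 0.4905 -0.0958  0.1989] [-0.1  0.5 -0.2] 0.05006006465793017
```

View pics/w9.png

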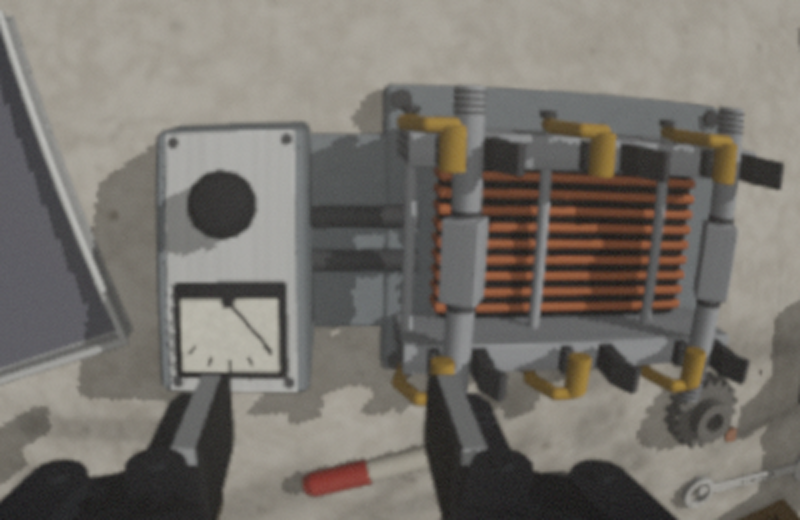

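Both rods are under closed noses, at crop (452,150) and (725,155). The knob face is at (222,204). Now the switch pose.

```bash
cat >> h.py <<'E'
YO=np.array([.513,.0338,0.]);YR=R.from_euler('z',-9.72,degrees=True)
K14=np.radians(14)
def swrot():
    x=np.array([np.sin(K14),0,-np.cos(K14)]);y=np.array([0,1.,0]);return YR*R.from_matrix(np.array([x,y,np.cross(x,y)]).T)
E
python3 - <<'E'
from h import *
w=np.load('w9.npy');ci=r.camera_info('wrist');ci.update(xyz=w[:3],orientation=w[3:])
from scipy.optimize import least_squares
n=np.array([-np.sin(K14),0,np.cos(K14)])
def face(a,y,k=.030): return YO+YR.apply(np.array([a,y,.048+(a+.062)*.25])+k*n)
t=np.array((160+222/2,60+204/2))
q=least_squares(lambda s:np.array(w2p('wrist',face(*s),ci))-t,[-.03,-.179]);print('knob local',q.x)
a,y=q.x
# panel corner check
for L in((-.062,-.142,.048),(.062,-.142,.079),(-.062,-.216,.048)):
    u=w2p('wrist',YO+YR.apply(L),ci);print(np.round([(u[0]-160)*2,(u[1]-60)*2]))
g=face(a,y,.0215);nw=YR.apply(n);print('grip',g.round(4))
np.save('knob.npy',np.r_[g,nw])
for d in(.06,-.009):print(d,(g+d*nw).round(3),go(g+d*nw,swrot()))
E
```

```text
knob local [-0.02338561 -0.17562344]
[304. 122.]
[307. 392.]
[152. 128.]
grip [ 0.4552 -0.1345  0.0785]
0.06 [ 0.441 -0.132  0.137] (array([ 0.062 , -0.0457, -0.0423]), array([-0.06, -2.8 ,  0.05]))
-0.009 [ 0.457 -0.135  0.07 ] (array([ 0.129 , -0.0454, -0.0256]), array([-0.06, -2.8 ,  0.05]))
```

>>> carry_out(targets=[0.06,0,-0.048,-0.042,0,-2.8,0,0.06,0.06,-0.048,-0.042,0,-2.8,0,0.06,0.062,-0.048,-0.042,0,-2.8,0,0.06,0.062,-0.048,-0.042,0,-2.8,0,0.06,0.062,-0.048,-0.042,0,-2.8,0])

```text
clock: 16.23
tcp_pos: [0.4438, -0.1321, 0.1377]
orientation: [0.112, 1.322, -0.146]
contact_force: [-0.2, 0.1, 0.1]
grip_width: 0.06
```

Run:
```python
from h import *
o=r.get_obs();k=np.load('knob.npy');g,nw=k[:3]+YR.apply([0,-.002,0]),k[3:];print(o['clock'],o['tcp_pos'].round(4),o['joints'].round(2))
for d in(.06,-.008):print(d,go(g+d*nw,swrot()))
```

```text
16.225 [ 0.4438 -0.1321  0.1377] [ 0.87  0.23 -0.78  2.27  0.38  0.49  1.2 ]
0.06 (array([ 0.0002, -0.0025, -0.003 ]), array([-0.01,  0.01,  0.02]))
-0.008 (array([ 0.0682, -0.0023, -0.0031]), array([-0.01,  0.01,  0.02]))
```

>>> carry_out(targets=[0.055,0.03,-0.002,-0.003,0,0,0,0.055,0.055,-0.002,-0.003,0,0,0,0.055,0.068,-0.002,-0.003,0,0,0,0.055,0.068,-0.002,-0.003,0,0,0,0.02,0.068,-0.002,-0.003,0,0,0,0.02,0.068,-0.002,-0.003,0,0,0,0.02,0.068,-0.002,-0.003,0,0,0,0.02,0.068,-0.002,-0.003,0,0,0], squeeze=50)

```text
clock: 17.23
tcp_pos: [0.4574, -0.138, 0.0723]
orientation: [0.111, 1.32, -0.149]
contact_force: [-1.2, -2.9, 5.6]
grip_width: 0.0284
```

>>> carry_out(targets=[0.02,-0.004,0,0,0,0,0,0.02,-0.008,0,0,0,0,0,0.02,-0.012,0,0,0,0,0,0.02,-0.015,0,0,0,0,0,0.02,-0.015,0,0,0,0,0,0.02,-0.015,0,0,0,0,0])

```text
clock: 17.98
tcp_pos: [0.4539, -0.1374, 0.0862]
orientation: [0.113, 1.32, -0.149]
contact_force: [7.6, -4.0, -18.5]
grip_width: 0.028
```

Run:
```python
from h import *
o=r.get_obs();k=np.load('knob.npy');print(o['clock'],o['tcp_pos'].round(4),o['contact_force'].round(1),o['grip_width'],'along n',(o['tcp_pos']-k[:3])@k[3:])
a=r.grab_frame('wrist');t=r.grab_frame('top');s=r.grab_frame('scene');cv2.imwrite('pics/w10raw.png',a)
A=cv2.resize(a[60:320,160:480],(640,520));B=cv2.resize(s[150:220,300:400],(560,392),interpolation=cv2.INTER_CUBIC)
cv2.imwrite('pics/w10.png',A);cv2.imwrite('pics/s10.png',B)
```

```text
17.975 [ 0.4539 -0.1374  0.0862] [  7.6  -4.  -18.5] 0.02800022788135232 along n 0.007663367888555982
```

View pics/w10.png

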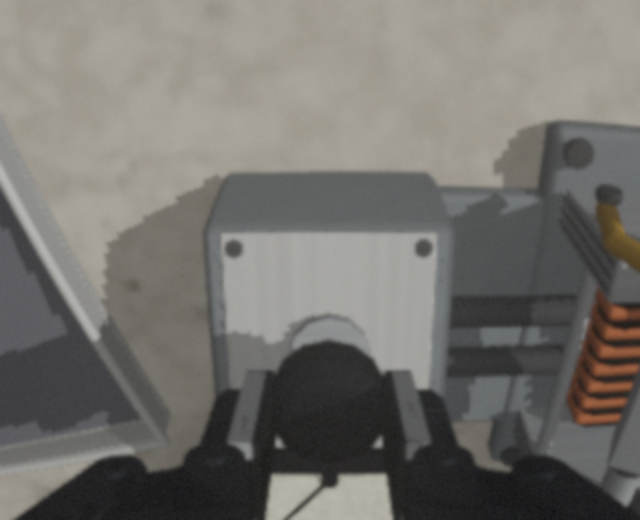

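The wrist pulled out 14 mm against an end stop at about 20 N, and the meter needle at (310,500) has moved over, so the switch is on. I'll relieve the pull and wait 5 s or more.

>>> carry_out(targets=[0.02,0.0005,0,0,0,0,0,0.02,0.0005,0,0,0,0,0,0.02,0.0005,0,0,0,0,0,0.02,0.0005,0,0,0,0,0,0.02,0.0005,0,0,0,0,0,0.02,0.0005,0,0,0,0,0,0.02,0.0005,0,0,0,0,0,0.02,0.0005,0,0,0,0,0,0.02,0.0005,0,0,0,0,0,0.02,0.0005,0,0,0,0,0,0.02,0.0005,0,0,0,0,0,0.02,0.0005,0,0,0,0,0])

```text
clock: 19.62
tcp_pos: [0.4541, -0.1375, 0.0858]
orientation: [0.113, 1.32, -0.149]
contact_force: [-1.9, -2.1, 3.3]
grip_width: 0.0279
```

>>> carry_out(targets=[0.02,0,0,0,0,0,0,0.02,0,0,0,0,0,0,0.02,0,0,0,0,0,0,0.02,0,0,0,0,0,0,0.02,0,0,0,0,0,0,0.02,0,0,0,0,0,0,0.02,0,0,0,0,0,0,0.02,0,0,0,0,0,0,0.02,0,0,0,0,0,0,0.02,0,0,0,0,0,0,0.02,0,0,0,0,0,0,0.02,0,0,0,0,0,0])

```text
clock: 21.12
tcp_pos: [0.4541, -0.1375, 0.0858]
orientation: [0.113, 1.32, -0.149]
contact_force: [-1.2, -2.2, 4.6]
grip_width: 0.028
```

>>> carry_out(targets=[0.02,0,0,0,0,0,0,0.02,0,0,0,0,0,0,0.02,0,0,0,0,0,0,0.02,0,0,0,0,0,0,0.02,0,0,0,0,0,0,0.02,0,0,0,0,0,0,0.02,0,0,0,0,0,0,0.02,0,0,0,0,0,0,0.02,0,0,0,0,0,0,0.02,0,0,0,0,0,0,0.02,0,0,0,0,0,0,0.02,0,0,0,0,0,0])

```text
clock: 22.62
tcp_pos: [0.4541, -0.1375, 0.0858]
orientation: [0.113, 1.32, -0.149]
contact_force: [-1.5, -0.6, 4.0]
grip_width: 0.028
```

>>> carry_out(targets=[0.02,0,0,0,0,0,0,0.02,0,0,0,0,0,0,0.02,0,0,0,0,0,0,0.02,0,0,0,0,0,0,0.02,0,0,0,0,0,0,0.02,0,0,0,0,0,0,0.02,0,0,0,0,0,0,0.02,0,0,0,0,0,0,0.02,0,0,0,0,0,0,0.02,0,0,0,0,0,0,0.02,0,0,0,0,0,0,0.02,0,0,0,0,0,0])

```text
clock: 24.12
tcp_pos: [0.4541, -0.1375, 0.0858]
orientation: [0.113, 1.32, -0.149]
contact_force: [-1.5, -0.9, 3.4]
grip_width: 0.0281
```

Run:
```python
from h import *
o=r.get_obs();k=np.load('knob.npy');print(o['clock'],o['tcp_pos'].round(4),o['contact_force'].round(1),o['grip_width'],'along n',(o['tcp_pos']-k[:3])@k[3:])
```

```text
24.125 [ 0.4541 -0.1375  0.0858] [-1.5 -0.9  3.4] 0.02812976372209831 along n 0.0071743290431376845
```

On for more than 6 s, so I'll push it in.

>>> carry_out(targets=[0.02,0.004,0,0,0,0,0,0.02,0.008,0,0,0,0,0,0.02,0.012,0,0,0,0,0,0.02,0.015,0,0,0,0,0,0.02,0.0155,0,0,0,0,0,0.02,0.0155,0,0,0,0,0,0.02,0.0155,0,0,0,0,0])

```text
clock: 25.0
tcp_pos: [0.4576, -0.1381, 0.072]
orientation: [0.11, 1.32, -0.15]
contact_force: [-15.0, 2.4, 34.8]
grip_width: 0.028
```

Run:
```python
from h import *
o=r.get_obs();k=np.load('knob.npy');print(o['clock'],o['tcp_pos'].round(4),o['contact_force'].round(1),o['grip_width'],'along n',(o['tcp_pos']-k[:3])@k[3:])
```

```text
25.0 [ 0.4576 -0.1381  0.072 ] [-15.    2.4  34.8] 0.02800197611096348 along n -0.007015646736499664
```

The switch is home: 14.2 mm of travel, then a hard stop. I'll relieve, open and back off along the axis.

>>> carry_out(targets=[0.02,-0.0013,0,0,0,0,0,0.06,-0.0013,0,0,0,0,0,0.06,-0.0013,0,0,0,0,0,0.06,-0.0013,0,0,0,0,0,0.06,-0.04,0,0,0,0,0,0.06,-0.09,0,0,0,0,0,0.06,-0.11,0,0,0,0,0,0.06,-0.11,0,0,0,0,0])

```text
clock: 26.0
tcp_pos: [0.4317, -0.1337, 0.18]
orientation: [0.11, 1.317, -0.152]
contact_force: [-0.5, 0.5, -1.0]
grip_width: 0.0603
```

Run:
```python
from h import *
o=r.get_obs();print(o['clock'],o['tcp_pos'].round(4),o['contact_force'].round(1),o['grip_width'])
ci=r.camera_info('wrist');a=r.grab_frame('wrist');t=r.grab_frame('top');cv2.imwrite('pics/t11.png',t);cv2.imwrite('pics/w11raw.png',a)
np.save('w11.npy',np.r_[ci['xyz'],ci['orientation']])
A=cv2.resize(a[60:330,100:560],(780,458));cv2.imwrite('pics/w11.png',A)
d=cv2.absdiff(cv2.imread('pics/top0.png'),t).max(2)
# tray region shift check
A0=cv2.cvtColor(cv2.imread('pics/top0.png'),6)[195:295,385:480].astype(np.float32);A1=cv2.cvtColor(t,6)[195:295,385:480].astype(np.float32)
print('traydiff',cv2.phaseCorrelate(A0,A1),(d[195:295,400:480]>40).mean())
print(go((.5011,-.0351,.16),toolrot(np.radians(80.2))),go((.5249,.1027,.16),toolrot(np.radians(80.2))))
```

```text
26.0 [ 0.4317 -0.1337  0.18  ] [-0.5  0.5 -1. ] 0.060264924239426566
traydiff ((0.30751275472388784, -0.2527436842134989), 0.39273544408380984) 0.056875
(array([0.0299, 0.1089, 0.0464]), array([-0.02,  2.84,  0.06])) (array([0.0292, 0.2488, 0.0462]), array([-0.02,  2.84,  0.06]))
```

View pics/w11.png

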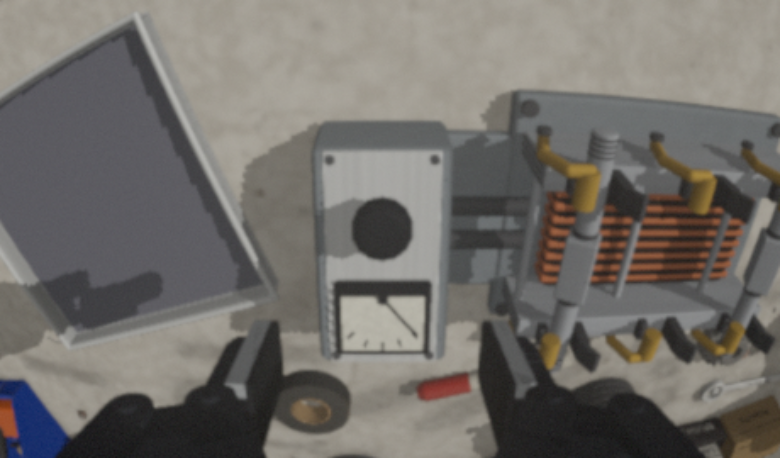

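The needle is back at off and both links are still clipped in. I'll take the right-hand link first.

>>> carry_out(targets=[0.055,0.03,0.109,0.046,0,2.85,0,0.055,0.03,0.109,0.046,0,2.85,0,0.055,0.03,0.109,0.046,0,2.85,0,0.055,0.03,0.109,0.046,0,2.85,0,0.055,0.03,0.109,0.046,0,2.85,0])

```text
clock: 26.72
tcp_pos: [0.4997, -0.0364, 0.1592]
orientation: [0.133, 1.569, -0.142]
contact_force: [0.1, -0.0, 0.1]
grip_width: 0.0553
```

Run:
```python
from h import *
print(go((.5011,-.0351,.066),toolrot(np.radians(80.2))))
```

```text
(array([0.0931, 0.0021, 0.0014]), array([-0.05, -0.03,  0.07]))
```

>>> carry_out(targets=[0.05,0.05,0.002,0.001,0,0,0,0.05,0.08,0.002,0.001,0,0,0,0.05,0.093,0.002,0.001,0,0,0,0.05,0.093,0.002,0.001,0,0,0,0.01,0.093,0.002,0.001,0,0,0,0.01,0.093,0.002,0.001,0,0,0,0.01,0.093,0.002,0.001,0,0,0,0.01,0.093,0.002,0.001,0,0,0], squeeze=120)

```text
clock: 27.72
tcp_pos: [0.5017, -0.0353, 0.0679]
orientation: [0.132, 1.567, -0.143]
contact_force: [-1.6, -1.7, 8.5]
grip_width: 0.0168
```

>>> carry_out(targets=[0.01,-0.005,0,0,0,0,0,0.01,-0.01,0,0,0,0,0,0.01,-0.015,0,0,0,0,0,0.01,-0.022,0,0,0,0,0,0.01,-0.04,0,0,0,0,0,0.01,-0.08,0,0,0,0,0,0.01,-0.13,0,0,0,0,0,0.01,-0.13,0,0,0,0,0,0.01,-0.13,0,0,0,0,0])

```text
clock: 28.85
tcp_pos: [0.5013, -0.035, 0.1978]
orientation: [0.132, 1.567, -0.145]
contact_force: [-0.3, -0.2, -3.4]
grip_width: 0.0139
```

Run:
```python
from h import *
o=r.get_obs();print(o['clock'],o['tcp_pos'].round(4),o['contact_force'].round(1),o['grip_width'],o['joints'].round(2))
T=np.array([.4438,-.3448]);y=np.radians(8)
ex=np.array([np.cos(y),np.sin(y)])
for d in(-.045,.045):
    p=T+d*ex;print(d,p,go((*p,.2),toolrot(np.radians(8))),go((*p,.2),toolrot(np.radians(-82))))
```

```text
28.85 [ 0.5013 -0.035   0.1978] [-0.3 -0.2 -3.4] 0.013894881679837765 [ 0.7   0.37 -0.91  1.95  0.35  0.99  1.01]
-0.045 [ 0.39923794 -0.35106279] (array([ 0.0005, -0.3291, -0.0451]), array([14.38,  0.06,  0.08])) (array([ 0.0005, -0.3291, -0.0451]), array([3.238e+01, 1.300e-01, 2.000e-02]))
0.045 [ 0.48836206 -0.33853721] (array([ 3.000e-04, -3.011e-01,  4.040e-02]), array([14.38,  0.06,  0.08])) (array([ 3.000e-04, -3.011e-01,  4.040e-02]), array([3.238e+01, 1.300e-01, 2.000e-02]))
```

>>> carry_out(targets=[0.01,0,-0.301,0.04,14.4,0,0,0.01,0,-0.301,0.04,14.4,0,0,0.01,0,-0.301,0.04,14.4,0,0,0.01,0,-0.301,0.04,14.4,0,0,0.01,0,-0.301,0.04,14.4,0,0,0.01,0,-0.301,0.04,14.4,0,0,0.01,0,-0.301,0.04,14.4,0,0,0.01,0,-0.301,0.04,14.4,0,0,0.01,0,-0.301,0.04,14.4,0,0,0.01,0,-0.301,0.04,14.4,0,0])

```text
clock: 30.1
tcp_pos: [0.4877, -0.3381, 0.1999]
orientation: [1.099, 1.269, -1.111]
contact_force: [0.2, 0.2, -2.5]
grip_width: 0.0138
```

Run:
```python
from h import *
o=r.get_obs();print(o['clock'],o['tcp_pos'].round(4),o['grip_width'],o['contact_force'].round(1))
ci=r.camera_info('wrist');a=r.grab_frame('wrist');cv2.imwrite('pics/w12.png',a)
np.save('w12.npy',np.r_[ci['xyz'],ci['orientation']])
y=np.radians(8);c,s=np.cos(y),np.sin(y)
for L in((-.1,-.1),(-.1,.1),(.1,.1),(.1,-.1)):print(L,np.round(w2p('wrist',(.4438+c*L[0]-s*L[1],-.3448+s*L[0]+c*L[1],.018),ci)))
```

```text
30.1 [ 0.4877 -0.3381  0.1999] 0.013818175876472372 [ 0.2  0.2 -2.5]
(-0.1, -0.1) [208. 256.]
(-0.1, 0.1) [191.  90.]
(0.1, 0.1) [378.  84.]
(0.1, -0.1) [370. 259.]
```

View pics/w12.png

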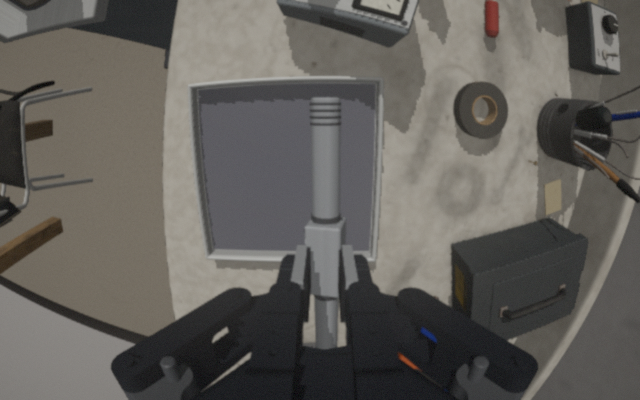

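The tray corners match my estimate within 3 px: inner corners at (191,88), (381,81), (373,258) and (210,256). Lowering the link.

>>> carry_out(targets=[0.01,0.06,0,0,0,0,0,0.01,0.12,0,0,0,0,0,0.01,0.165,0,0,0,0,0,0.01,0.18,0,0,0,0,0,0.01,0.189,0,0,0,0,0,0.01,0.189,0,0,0,0,0,0.01,0.189,0,0,0,0,0])

```text
clock: 31.02
tcp_pos: [0.4885, -0.3399, 0.0145]
orientation: [1.098, 1.266, -1.111]
contact_force: [-4.4, 2.9, 10.0]
grip_width: 0.014
```

>>> carry_out(targets=[0.02,0,0,0,0,0,0,0.03,0,0,0,0,0,0,0.04,0,0,0,0,0,0,0.04,0,0,0,0,0,0,0.04,0,0,0,0,0,0,0.04,-0.03,0,0,0,0,0,0.04,-0.08,0,0,0,0,0,0.04,-0.14,0,0,0,0,0,0.04,-0.19,0,0,0,0,0,0.04,-0.19,0,0,0,0,0])

```text
clock: 32.28
tcp_pos: [0.4911, -0.3391, 0.209]
orientation: [1.098, 1.257, -1.109]
contact_force: [1.0, 0.4, -0.0]
grip_width: 0.04
```

Run:
```python
from h import *
o=r.get_obs();print(o['clock'],o['tcp_pos'].round(4),o['grip_width'],o['contact_force'].round(1))
print(go((.5249,.1027,.2),toolrot(np.radians(80.2))))
```

```text
32.275 [ 0.4911 -0.3391  0.209 ] 0.040039587727329 [ 1.   0.4 -0. ]
(array([ 0.003 ,  0.0948, -0.4329]), array([-14.44,   0.18,   0.06]))
```

>>> carry_out(targets=[0.05,0.003,0.095,-0.433,-14.4,0,0,0.05,0.003,0.095,-0.433,-14.4,0,0,0.05,0.003,0.095,-0.433,-14.4,0,0,0.05,0.003,0.095,-0.433,-14.4,0,0,0.05,0.003,0.095,-0.433,-14.4,0,0,0.05,0.003,0.095,-0.433,-14.4,0,0,0.05,0.003,0.095,-0.433,-14.4,0,0,0.05,0.003,0.095,-0.433,-14.4,0,0,0.05,0.003,0.095,-0.433,-14.4,0,0,0.05,0.003,0.095,-0.433,-14.4,0,0,0.05,0.003,0.095,-0.433,-14.4,0,0])

```text
clock: 33.65
tcp_pos: [0.5251, 0.101, 0.1997]
orientation: [0.128, 1.559, -0.151]
contact_force: [0.4, -0.5, 0.3]
grip_width: 0.0501
```

Run:
```python
from h import *
o=r.get_obs();print(o['clock'],o['tcp_pos'].round(4),o['grip_width'])
print(go((.5249,.1027,.066),toolrot(np.radians(80.2))))
t=r.grab_frame('top');cv2.imwrite('pics/t13.png',t);t0=cv2.imread('pics/t11.png')
# link in tray: bright on dark floor; compare
y=np.radians(8);c,s=np.cos(y),np.sin(y)
q=np.array([w2p('top',(.4438+c*a-s*b,-.3448+s*a+c*b,.018)) for a,b in((-.09,-.09),(-.09,.09),(.09,.09),(.09,-.09))]).astype(np.int32)
m=np.zeros(t.shape[:2],np.uint8);cv2.fillPoly(m,[q],255)
g=cv2.cvtColor(t,cv2.COLOR_BGR2GRAY);b=cv2.medianBlur(g,1);fl=np.median(g[m>0]);mm=((g>fl+35)&(m>0)).astype(np.uint8)
n,l,st,ce=cv2.connectedComponentsWithStats(mm)
for i in range(1,n):
    if st[i,4]>20:
        v,u=np.nonzero(l==i);(cx,cy),(w,h),an=cv2.minAreaRect(np.c_[u,v].astype(np.float32));print(st[i],p2w('top',cx,cy,.015).round(3),w,h,an)
```

```text
33.65 [0.5251 0.101  0.1997] 0.05011641793144134
(array([ 0.1337,  0.0035, -0.0017]), array([-0.08,  0.1 ,  0.16]))
[422 227  13   6  56] [ 0.492 -0.338  0.015] 4.38406229019165 12.162237167358398 81.8698959350586
[437 226  13   4  28] [ 0.497 -0.385  0.015] 1.9611612558364868 12.355316162109375 78.69007110595703
[407 231  12   4  25] [ 0.484 -0.291  0.015] 1.9611613750457764 11.374736785888672 78.69007110595703
```

Link 1 lies in the tray at (0.492, -0.338), along the tray's y. Now the second link.

>>> carry_out(targets=[0.05,0.06,0.003,-0.001,0,0.1,0.1,0.05,0.11,0.003,-0.001,0,0.1,0.1,0.05,0.134,0.003,-0.001,0,0.1,0.1,0.05,0.134,0.003,-0.001,0,0.1,0.1,0.01,0.134,0.003,-0.001,0,0.1,0.1,0.01,0.134,0.003,-0.001,0,0.1,0.1,0.01,0.134,0.003,-0.001,0,0.1,0.1,0.01,0.134,0.003,-0.001,0,0.1,0.1])

```text
clock: 34.7
tcp_pos: [0.5267, 0.1026, 0.0678]
orientation: [0.136, 1.564, -0.143]
contact_force: [-1.3, -0.4, 5.9]
grip_width: 0.017
```

>>> carry_out(targets=[0.01,-0.005,0,0,0,0,0,0.01,-0.01,0,0,0,0,0,0.01,-0.015,0,0,0,0,0,0.01,-0.022,0,0,0,0,0,0.01,-0.04,0,0,0,0,0,0.01,-0.08,0,0,0,0,0,0.01,-0.13,0,0,0,0,0,0.01,-0.13,0,0,0,0,0,0.01,-0.13,0,0,0,0,0])

```text
clock: 35.83
tcp_pos: [0.5259, 0.102, 0.1976]
orientation: [0.135, 1.564, -0.145]
contact_force: [-1.1, 0.7, -3.2]
grip_width: 0.0134
```

Run:
```python
from h import *
o=r.get_obs();print(o['clock'],o['tcp_pos'].round(4),o['contact_force'].round(1),o['grip_width'])
p=np.array([.4438,-.3448])-.045*np.array([np.cos(.14),np.sin(.14)]);print(p,go((*p,.2),toolrot(np.radians(8))))
```

```text
35.825 [0.5259 0.102  0.1976] [-1.1  0.7 -3.2] 0.01335485653800626
[ 0.39924028 -0.35107944] (array([ 0.0005, -0.4683, -0.0441]), array([14.35,  0.07,  0.04]))
```

>>> carry_out(targets=[0.01,0,-0.468,-0.044,14.4,0,0,0.01,0,-0.468,-0.044,14.4,0,0,0.01,0,-0.468,-0.044,14.4,0,0,0.01,0,-0.468,-0.044,14.4,0,0,0.01,0,-0.468,-0.044,14.4,0,0,0.01,0,-0.468,-0.044,14.4,0,0,0.01,0,-0.468,-0.044,14.4,0,0,0.01,0,-0.468,-0.044,14.4,0,0,0.01,0,-0.468,-0.044,14.4,0,0,0.01,0,-0.468,-0.044,14.4,0,0,0.01,0,-0.468,-0.044,14.4,0,0,0.01,0,-0.468,-0.044,14.4,0,0])

```text
clock: 37.33
tcp_pos: [0.3997, -0.3498, 0.2004]
orientation: [1.103, 1.266, -1.11]
contact_force: [0.7, -0.1, -2.3]
grip_width: 0.0132
```

Run:
```python
from h import *
o=r.get_obs();print(o['clock'],o['tcp_pos'].round(4),o['contact_force'].round(1),o['grip_width'])
ci=r.camera_info('wrist');a=r.grab_frame('wrist');cv2.imwrite('pics/w14.png',a)
g=cv2.cvtColor(a,cv2.COLOR_BGR2GRAY).astype(float)
# warp the inner floor at z=.018 rim plane into tray frame, 2 px/mm, and find bright rim/link columns
y=np.radians(8);c,s=np.cos(y),np.sin(y)
X,Y=np.meshgrid(np.arange(-.125,.126,.001),np.arange(-.125,.126,.001),indexing='ij')
P=np.stack([.4438+c*X-s*Y,-.3448+s*X+c*Y,np.full_like(X,.018)],-1)
uv=np.array([w2p('wrist',p,ci) for p in P.reshape(-1,3)]).reshape(*X.shape,2).astype(np.float32)
W=cv2.remap(g.astype(np.float32),uv[...,0],uv[...,1],1);cv2.imwrite('pics/warp14.png',W)
np.set_printoptions(linewidth=250)
print('x profile at y=+70..90mm (x -125..125 step 5)');print(W[::5,195:215].mean(1).round().astype(int))
print('y profile at x=0 (y -125..125 step5)');print(W[115:135,::5].mean(0).round().astype(int))
print(go((.399,-.351,.0115),toolrot(np.radians(8))))
```

```text
37.325 [ 0.3997 -0.3498  0.2004] [ 0.7 -0.1 -2.3] 0.013225123735040499
x profile at y=+70..90mm (x -125..125 step 5)
[154 151 153 152 147 106  80  89  88  87  86  89  89  80 102 113 114 110 102  79  88  86  86  88  87  86  85  87  86  86  84  85  86  78  93  93  85  85  84  83  86  81  77  72  83  96 138 105 103 105 106]
y profile at x=0 (y -125..125 step5)
[ 73  68  67  63  63  72  83 135  92  91  91  91  91  91  92  91  92  92  92  92  92  92  91  92  92  92  91  92  91  92  92  92  92  92  92  93  92  93  93  93  93  93  73  70  70  82 136 152 155 152 147]
(array([ 0.189 , -0.0009, -0.0004]), array([-0.03,  0.08, -0.  ]))[ WARN:0@4.446] global loadsave.cpp:1063 imwrite_ Unsupported depth image for selected encoder is fallbacked to CV_8U.
```

The tray hasn't moved and the laid link is at tray x of about +47 mm, so the spot at -45 mm is free. Lowering.

>>> carry_out(targets=[0.01,0.06,0,0,0,0,0,0.01,0.12,0,0,0,0,0,0.01,0.165,0,0,0,0,0,0.01,0.18,0,0,0,0,0,0.01,0.188,0,0,0,0,0,0.01,0.188,0,0,0,0,0,0.01,0.188,0,0,0,0,0])

```text
clock: 38.25
tcp_pos: [0.4019, -0.3525, 0.0149]
orientation: [1.103, 1.26, -1.109]
contact_force: [-1.1, -1.0, 5.1]
grip_width: 0.0137
```

>>> carry_out(targets=[0.02,0,0,0,0,0,0,0.03,0,0,0,0,0,0,0.04,0,0,0,0,0,0,0.04,0,0,0,0,0,0,0.04,0,0,0,0,0,0,0.04,-0.03,0,0,0,0,0,0.04,-0.08,0,0,0,0,0,0.04,-0.14,0,0,0,0,0,0.04,-0.19,0,0,0,0,0,0.04,-0.22,0,0,0,0,0,0.04,-0.22,0,0,0,0,0])

```text
clock: 39.62
tcp_pos: [0.402, -0.3511, 0.2374]
orientation: [1.102, 1.255, -1.109]
contact_force: [0.2, -0.5, -0.3]
grip_width: 0.0405
```

Run:
```python
from h import *
o=r.get_obs();print(o['clock'],o['tcp_pos'].round(4),o['contact_force'].round(1),o['grip_width'])
print(go((.50,-.10,.3),toolrot(np.radians(8))))
```

```text
39.625 [ 0.402  -0.3511  0.2374] [ 0.2 -0.5 -0.3] 0.040475470427821604
(array([-0.065 ,  0.1318, -0.2345]), array([-0.03,  0.16, -0.08]))
```

Next I'll move the arm clear and check the tray from the top camera.

>>> carry_out(targets=[0.04,-0.065,0.132,-0.234,0,0,0,0.04,-0.065,0.132,-0.234,0,0,0,0.04,-0.065,0.132,-0.234,0,0,0,0.04,-0.065,0.132,-0.234,0,0,0,0.04,-0.065,0.132,-0.234,0,0,0,0.04,-0.065,0.132,-0.234,0,0,0,0.04,-0.065,0.132,-0.234,0,0,0])

```text
clock: 40.5
tcp_pos: [0.4994, -0.1017, 0.2987]
orientation: [1.101, 1.256, -1.111]
contact_force: [-0.2, -0.4, -0.2]
grip_width: 0.04
```

Run:
```python
from h import *
o=r.get_obs();print(o['clock'],o['tcp_pos'].round(4),o['contact_force'].round(1))
T=np.array([.4438,-.3448]);y=np.radians(8);c,s=np.cos(y),np.sin(y)
for n in('top','scene'):
    t=r.grab_frame(n);cv2.imwrite(f'pics/{n}15.png',t)
    # thresholds after warp into the tray frame at z=.012, 1 px/mm
    G=np.arange(-.092,.0921,.001);X,Y=np.meshgrid(G,G,indexing='ij')
    uv=np.array([w2p(n,(T[0]+c*a-s*b,T[1]+s*a+c*b,.012)) for a,b in zip(X.ravel(),Y.ravel())]).reshape(*X.shape,2).astype(np.float32)
    W=cv2.remap(cv2.cvtColor(t,cv2.COLOR_BGR2GRAY),uv[...,0],uv[...,1],1)
    mm=(W>np.median(W)+25).astype(np.uint8);mm=cv2.morphologyEx(mm,cv2.MORPH_CLOSE,np.ones((9,15),np.uint8));N,l,st,ce=cv2.connectedComponentsWithStats(mm)
    for i in range(1,N):
        if st[i,4]>100:
            v,u=np.nonzero(l==i);print(n,'tray mm x,y',np.round(ce[i][::-1]-92),cv2.minAreaRect(np.c_[u,v].astype(np.float32))[1:],st[i,4])
t0=cv2.imread('pics/top0.png');t1=cv2.imread('pics/top15.png')
d=(cv2.absdiff(t0,t1).max(2)>45).astype(np.uint8);N,l,st,ce=cv2.connectedComponentsWithStats(d)
print([tuple(map(int,q)) for q in st[1:] if q[4]>25])
```

```text
40.5 [ 0.4994 -0.1017  0.2987] [-0.2 -0.4 -0.2]Traceback (most recent call last):
  File "<stdin>", line 8, in <module>
  File "h.py", line 15, in w2p
    ci=ci or r.camera_info(n)
             ~~~~~~~~~~~~~^^^
ValueError: time passes only in moves, steps and waits
```

Run:
```python
from h import *
T=np.array([.4438,-.3448]);y=np.radians(8);c,s=np.cos(y),np.sin(y)
for n in('top','scene'):
    ci=r.camera_info(n);t=r.grab_frame(n);cv2.imwrite(f'pics/{n}15.png',t)
    G=np.arange(-.092,.0921,.001);X,Y=np.meshgrid(G,G,indexing='ij')
    uv=np.array([w2p(n,(T[0]+c*a-s*b,T[1]+s*a+c*b,.012),ci) for a,b in zip(X.ravel(),Y.ravel())]).reshape(*X.shape,2).astype(np.float32)
    W=cv2.remap(cv2.cvtColor(t,cv2.COLOR_BGR2GRAY),uv[...,0],uv[...,1],1)
    mm=(W>np.median(W)+25).astype(np.uint8);mm=cv2.morphologyEx(mm,cv2.MORPH_CLOSE,np.ones((9,15),np.uint8));N,l,st,ce=cv2.connectedComponentsWithStats(mm)
    for i in range(1,N):
        if st[i,4]>100:
            v,u=np.nonzero(l==i);print(n,'tray mm x,y',np.round(ce[i][::-1]-92),cv2.minAreaRect(np.c_[u,v].astype(np.float32))[1:],st[i,4])
t0=cv2.imread('pics/top0.png');t1=cv2.imread('pics/top15.png')
d=(cv2.absdiff(t0,t1).max(2)>45).astype(np.uint8);N,l,st,ce=cv2.connectedComponentsWithStats(d)
print([tuple(map(int,q)) for q in st[1:] if q[4]>25])
```

```text
top tray mm x,y [-44.   1.] ((18.0, 133.0), 90.0) 1561
top tray mm x,y [48. -1.] ((17.0, 134.0), 90.0) 1504
scene tray mm x,y [  2. -19.] ((184.0, 184.0), 90.0) 6538
[(525, 150, 9, 22, 104), (339, 161, 57, 50, 1082), (469, 160, 30, 34, 258), (474, 163, 13, 11, 71), (502, 166, 22, 14, 158), (604, 168, 36, 70, 1145), (461, 173, 10, 6, 31), (380, 174, 7, 15, 56), (389, 182, 10, 8, 44), (217, 204, 15, 51, 245), (174, 212, 15, 52, 242), (352, 215, 24, 39, 552), (353, 226, 94, 174, 4325), (422, 227, 13, 6, 52), (604, 239, 36, 25, 139), (427, 257, 13, 6, 52), (565, 264, 38, 21, 125), (538, 285, 19, 11, 76), (542, 284, 98, 116, 5314), (366, 348, 7, 9, 50)]
```

Run:
```python
from bench import r
print(r.hand_in(), r.get_obs()['clock'])
```

```text
the job is handed in; nothing more can be done
the job is handed in; nothing more can be done
```

I handed the job in at about 41 s. Only two steering links were on the mat. I clipped both into the two outer places on the yoke and left the middle one empty.

- **Seating:** each link met a stop of about 30 N. I saw the jaws closed over both from the wrist camera.
- **Switch:** I pulled it out 14 mm to its stop and held it there for just over 6 s. I then pushed it back in until it stopped hard, at about 37 N, and the meter needle was back at its off position.
- **Tray:** the last top picture, measured by image code, shows both links lying parallel in the tray. They are at tray x of about -44 mm and +48 mm, roughly 90 mm apart, with neither on top of the other. The tray hadn't moved and the arm was clear of everything.

**Checks that failed or were not made:**
- The same tray check on the scene camera gave one merged blob and told me nothing.
- I looked for moved bystanders only by differencing the start and end top pictures. The arm and its shadow cover part of that area, so the check is not conclusive. I saw no contact with any of them.
- I viewed all 16 pictures before the first link was in the tray, so both placings were checked by image code only.

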